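# Check a dry-block heater and part-draw its probe

## Robot

A 7-joint arm with a two-finger parallel gripper is mounted at the origin on the work surface. World frame = base frame: x ahead of the robot, y to its left, z up, the work surface at z = 0. Lengths are in m, angles in rad, forces in N, time in s.
With the tool pointing down it reaches from about 0.4 to 0.875 m from the base axis. Payload 6.5 kg.
Tool frame: the origin (TCP) lies midway between the tips of the shut fingers; the grasp point (between the pads) lies 19 mm behind it (ctrl.grasp_offset is the distance from the TCP to the grasp point, in m); z points along the fingers, x is the direction in which the jaws open and shut, and the axes are right-handed (so a half turn about z gives the same grasp; the last joint's range is limited). The gripper opens to 85 mm and grips with 20 to 120 N. Pads are 22 mm wide; open, the fingers measure 114 mm over their backs; the gripper's body (76 mm by 85 mm) begins 54 mm behind the grasp point. The pads swing forward as they close: fully open they stand 13 mm farther back than shut.
Start: joints at [-1.348, 0.536, -0.004, 1.538, 0.003, 1.067, -0.071], TCP at [0.185, 0.623, 0.231] pointing down, gripper open.
Joint ranges: [-2.7, 2.7], [-0.37, 2.16], [-1.27, 1.26], [0.24, 2.4], [-1.31, 4.45], [0.19, 1.91], [-2.76, 2.76]. Speed limits (rad/s): [2.39, 2.39, 3.14, 3.14, 3.14, 3.14, 3.14].

## Interface

Orientations are given as a rotation vector (axis times angle).
In Python, from workcell import ctrl gives the robot as it stands.
- The arm moves only by the tool apply_moves, never from a script. Its argument "deltas" is one flat list of numbers, 7 for each row, row after row: the shift along the world's x, y, z in mm, then the turn, a rotation vector about the world's x, y, z in rad, then the opening in per cent of the stroke, from 0 (shut) to 100 (fully open). In form: [x, y, z, rx, ry, rz, claw, x, y, z, rx, ry, rz, claw, ...]. A call has 1 to 8 rows; each row is the pose to reach, as a shift and turn from the pose measured when the call began; what a row does not reach only later rows make up. A row lasts 1/8 s, in which the tool goes at most 62.5 mm and 10.7 degrees, less where a joint would pass 70% of its speed; a pose out of reach is approached as far as the arm can. A call with a gripper value outside its range is refused whole. The fingers move at their own pace and stop on an object; "force" is the grip in N (left out, the last holds). Time passes only in rows, so rows that repeat a pose let the fingers close. It gives the time, the measured TCP pose, the force and the opening at its end, in the units of the state.
- ctrl.read_state(): the state, without advancing time (a new reading comes with each control period).
- ctrl.capture(name): name is "scene" or "top"; returns a dict with "pixels" (400x640x3 uint8, blue, green, red), "fx", "fy", "cx", "cy" (pixels), "dist" ([k1, k2, p1, p2, k3] as OpenCV has them; the pictures are not rectified), "xyz" and "rotation" of the camera in the world. Camera axes: x right, y down, z forward; pixel columns grow to the right and rows downward; lengths in m; the calibration is good to about 2 mm. A picture is of the moment at which its call begins. There is no depth.
- ctrl.close_job(): hands the job in, once; it reports no verdict.
The state is a dict: "time_s": time; "joint_positions": joint angles; "dq": joint speeds; "joint_torque": joint torques, N m; "ee_pos": TCP position; "ee_rot": TCP orientation; "contact_force": force on the tool from outside, world axes, zero at the start; "wrist_torque": the same for the moment, N m; "opening": finger opening in m.
Only numpy, scipy, OpenCV 4.12 (cv2) and the standard library are available. Lean on these libraries where they do the work, as an engineer would, in place of code of your own. Each camera call takes 0.05 s, during which the arm holds its last target.

## Task

Pick up the infrared thermometer and hold it still for a full second or two, aimed squarely at the middle of the dark disc on the heater's side from about 80 mm away, then lay it back down gently, flat on its mat, and let go. Then grip the probe by its handle and draw it gently straight up out of its snug bore, without forcing it sideways, until the underside of its collar is level with the top of the depth post beside it, and finish there while still holding it steady. Do not shift the depth post, the bottle, the ring weight or the glass dish.

Things in the scene. Friction and masses are not known exactly. Their poses are not given: they have to be found in the camera images.
- thermo_mid (a point): Centre of the infrared thermometer, a loose white stick lying flat on the mat: 130 long (x), 36 wide (y), 34 high (z), 0.14 kg. From 65 behind to 35 ahead of this point it is a box with flat upright sides, then a round black nose, 30 across. x = the way it looks (level), z = up. The centre of mass is within 10 of this point, which lies 20 above the bench on the mat.
- thermo_lens (a point): The lens, in the middle of the front end of the thermometer's nose, 65 mm straight ahead (+x) of thermo_mid. It looks along +x; z = up.
- mat: Thin dark rubber mat fixed to the bench, 150 (x) by 220 (y), 3 thick; origin at the centre of its underside. The thermometer lies on it at the start.
- disc (a point): Centre of the flat dark disc, 30 across with a thin bright rim, on the upright left side of the heater, 70 above the bench. Its +y points level straight out of that side of the heater; z = up.
- bore (a point): Centre of the mouth of the bore in the heater's flat top, 110 above the bench, 15 from the heater's middle towards -x. The bore runs straight down (z = up along it), 17.5 wide, 85 deep. x points from the bore to the depth post, y to the side that bears the disc.
- probe_handle (a point): Centre of the upright handle of the probe: grey plastic cylinder 22 across, 60 high (30 up and down from this point), its lower end on the steel collar. At the start the probe is fully home and this point is 145 above the bench. The probe is loose in the bore and drops back if let go; 0.13 to 0.25 kg. z = along the rod, upwards.
- probe_collar (a point): Centre of the underside of the probe's steel collar (disc 32 across, 5 thick), 35 mm below probe_handle. It rests on the heater's top at the start. Below it is the steel rod, 16 across and 80 long. z = along the rod, upwards.
- post_top (a point): Centre of the flat top of the depth post, a thin upright steel pin (8 across, with a head 16 across, 3 thick) standing on the heater's top 65 mm from the bore. It is preset, stiffly, to a height of 30 to 52 above the heater's top. z = up.
- bottle: Bystander: capped bottle, 60 across, 125 high; origin at the centre of its underside.
- weight: Bystander: flat coated ring weight, 92 outside, 60 inside, 20 high; origin at the centre of its underside.
- dish: Bystander: shallow glass dish, 90 across, 18 high; origin at the centre of its underside.
- heater: The heater, a fixed upright white box 160 (x) by 150 (y) by 110 high; origin at the centre of its underside, x and y as for bore. The probe's weight and side push come onto it.
- probe: The whole probe, held in the bore; origin at the bottom end of its rod, 80 mm below probe_collar. z = up along the rod.
- thermo: The whole infrared thermometer; origin at the centre of its underside, 17 mm below thermo_mid. x = the way it looks.

How it is judged:
By the outcome, as a careful person would: the job done as asked, in the order asked, and still so for the second after the job is handed in, while the arm keeps its last pose, push and grip.
It also fails if it takes over 64 s, if anything falls off the work surface, if the arm or the gripper's body presses on something with over 40 N, if the wrist force passes 120 N, or if a joint passes its speed limit or range.

## Working session

There is one attempt and no reset: what is moved stays moved. The work goes in short steps, Python scripts to look and compute and a tool call to move; the robot and the scene stay as the last step left them, time stands still between calls to the robot, and variables do not carry over. Pictures are saved under pics/ and viewed, and the job is handed in when it is done.

Besides the shell and the picture viewer there is one more tool, called after "Call:" as name(argument=value, ...) on one line, values as JSON. apply_moves: Moves the arm, as the interface text tells. Its arguments: {"type":"object","properties":{"deltas":{"type":"array"},"force":{"type":"number"}},"required":["deltas"]}

```bash
ls; mkdir -p pics; python3 - <<'E'
from workcell import ctrl
import cv2,json,numpy as np
print(ctrl.read_state(), ctrl.grasp_offset)
for n in("scene","top"):
    c=ctrl.capture(n); cv2.imwrite(f"pics/{n}0.png",c["pixels"])
    print(n,{k:(np.round(v,4).tolist() if not np.isscalar(v) else v) for k,v in c.items() if k!="pixels"})
E
```

```text
pics
{'time_s': 0.0, 'joint_positions': array([-1.34819997,  0.53719236, -0.00447609,  1.53889597,  0.00258385,
        1.06731548, -0.07121332]), 'dq': array([ 9.33296508e-04,  1.55025108e-03, -6.03596218e-04, -2.95211256e-03,
        1.98757044e-04, -9.63030773e-04, -7.13172348e-05]), 'joint_torque': array([-4.05413775e-04, -5.83410394e+01,  1.04860146e+00, -2.59109330e+01,
        1.24215343e-02,  9.54685675e-03,  6.33714350e-06]), 'ee_pos': array([0.18492487, 0.62245559, 0.23038686]), 'ee_rot': array([ 2.51697444e+00,  1.87807564e+00, -2.17590526e-03]), 'contact_force': array([ 0.5811124 , -0.04285998, -0.05176686]), 'wrist_torque': array([-0.01162505, -0.04337353, -0.01146657]), 'opening': 0.08528737424492196} 0.0187
scene {'fx': 432.1206385796857, 'fy': 432.1206385796857, 'cx': 321.41890628805953, 'cy': 201.20583675369156, 'dist': [0.0381, 0.0, 0.0, 0.0, 0.0], 'xyz': [1.1478, -0.792, 0.8359], 'rotation': [-2.1348, -0.671, 0.3553]}
top {'fx': 491.05430456941036, 'fy': 491.05430456941036, 'cx': 313.94376939634935, 'cy': 194.25641400051796, 'dist': [-0.1452, 0.0, 0.0, 0.0, 0.0], 'xyz': [0.4682, -0.0081, 1.2462], 'rotation': [-2.1932, 2.1351, -0.1542]}
```

View pics/scene0.png

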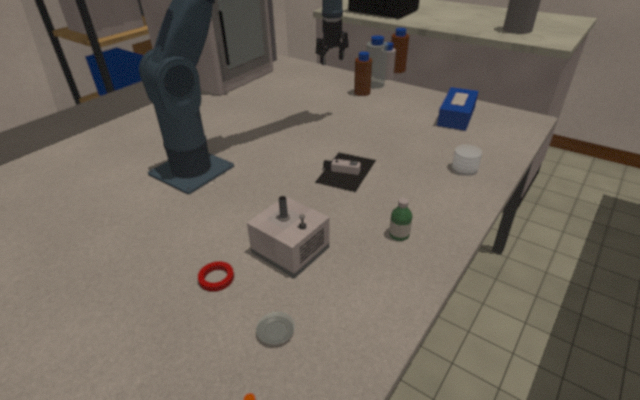

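View pics/top0.png

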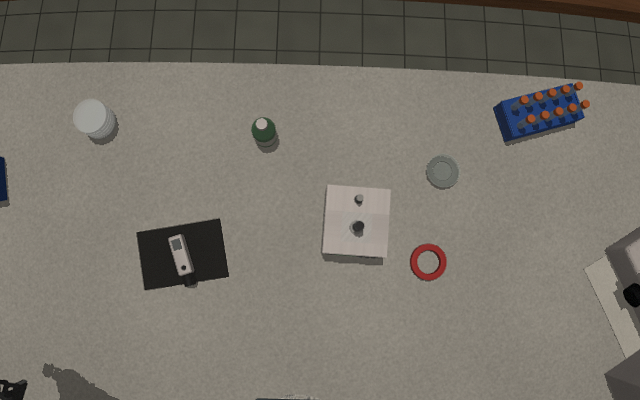

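```bash
cat > h.py <<'E'
import cv2,numpy as np
from scipy.spatial.transform import Rotation as R
def cal(c):
    K=np.array([[c["fx"],0,c["cx"]],[0,c["fy"],c["cy"]],[0,0,1]]);rot=np.array(c["rotation"])
    M=rot if rot.shape==(3,3) else R.from_rotvec(rot).as_matrix()
    return K,np.array(c["dist"],float),M,np.array(c["xyz"])
def proj(c,P):
    K,d,M,t=cal(c);P=np.atleast_2d(np.asarray(P,float))
    return cv2.projectPoints(P,cv2.Rodrigues(M.T)[0],-M.T@t,K,d)[0][:,0]
def ray(c,uv):
    K,d,M,t=cal(c);n=cv2.undistortPoints(np.array(uv,float).reshape(-1,1,2),K,d)[:,0]
    return t,np.c_[n,np.ones(len(n))]@M.T
def onz(c,uv,z):
    t,r=ray(c,uv);return t+r*((z-t[2])/r[:,2])[:,None]
def tri(cs,uvs):
    A=np.zeros((3,3));b=np.zeros(3)
    for c,uv in zip(cs,uvs):
        t,r=ray(c,[uv]);r=r[0]/np.linalg.norm(r[0]);Q=np.eye(3)-np.outer(r,r);A+=Q;b+=Q@t
    return np.linalg.solve(A,b)
def crop(c,x,y,w,h,s,name):
    cv2.imwrite(f"pics/{name}.png",cv2.resize(c["pixels"][y:y+h,x:x+w],None,fx=s,fy=s,interpolation=cv2.INTER_CUBIC))
E
python3 - <<'E'
from h import *
from workcell import ctrl
import pickle
c=ctrl.capture("top");s=ctrl.capture("scene")
pickle.dump((c,s),open("c0.pkl","wb"))
crop(c,130,210,110,85,7,"t_th"); crop(c,310,170,95,95,6,"t_he")
crop(s,310,145,75,50,10,"s_th"); crop(s,235,190,100,85,7,"s_he")
E
```

```text
(no output)
```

View pics/t_th.png

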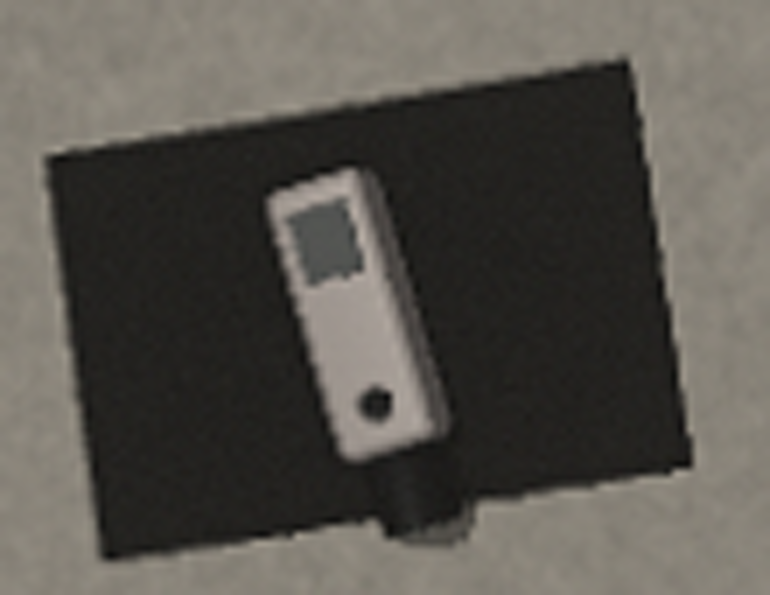

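View pics/t_he.png

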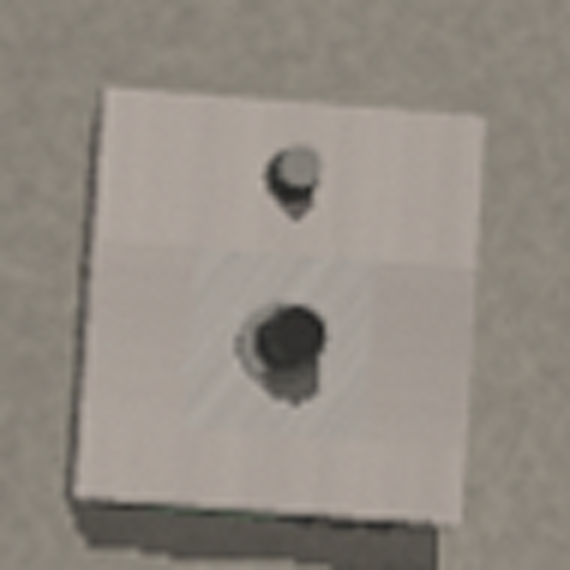

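View pics/s_th.png

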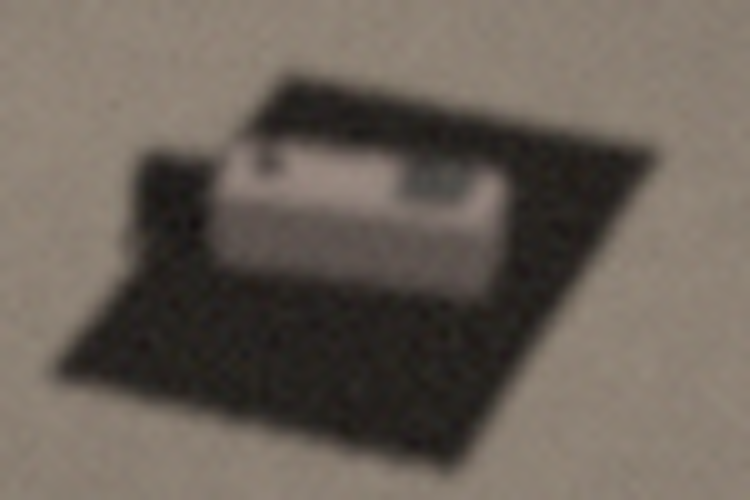

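View pics/s_he.png

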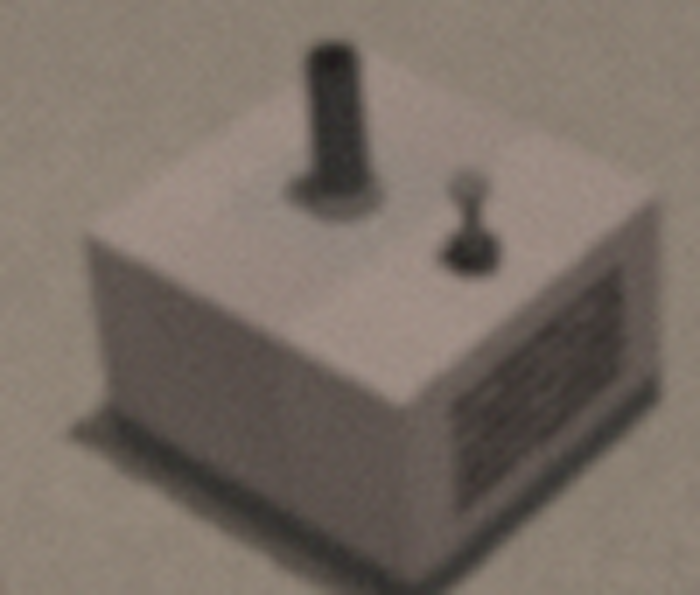

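```bash
cat > m.py <<'E'
from h import *
import pickle
from scipy.optimize import least_squares
c,s=pickle.load(open("c0.pkl","rb"))
def U(pts,sc,ox,oy): return (np.array(pts,float)+.5)/sc-.5+[ox,oy]
def fit(obj,tu,su,x0,ti,si):
    def pts(p,z=0):
        a=p[2];Rz=np.array([[np.cos(a),-np.sin(a),0],[np.sin(a),np.cos(a),0],[0,0,1]])
        return obj@Rz.T+[p[0],p[1],0]
    def res(p,full=True):
        P=pts(p);r=[]
        if len(ti): r.append((proj(c,P[ti])-tu).ravel())
        if len(si): r.append((proj(s,P[si])-su).ravel())
        return np.concatenate(r)
    o=least_squares(res,x0);return o.x,np.round(o.fun.reshape(-1,2),2)
if __name__=="__main__":
    tu=U([(103,88),(485,116),(462,523),(73,498)],6,310,170)
    su=U([(90,235),(402,405),(658,195)],7,235,190)
    print(onz(c,tu,.11).round(4)); print(onz(s,su,.11).round(4))
    ob=np.array([[.08,.075,.11],[.08,-.075,.11],[-.08,-.075,.11],[-.08,.075,.11]])
    print("both",*fit(ob,tu,su,[.4,-.1,0],[0,1,2,3],[2,1,0]))
    print("top",*fit(ob,tu,su,[.4,-.1,0],[0,1,2,3],[]))
    print("scn",*fit(ob,tu,su,[.4,-.1,0],[],[2,1,0]))
    tp=U([(300,162)],6,310,170)[0];sp=U([(468,180)],7,235,190)[0]
    print("post",tri([c,s],[tp,sp]).round(4))
    th=U([(297,332)],6,310,170);sh=U([(333,52)],7,235,190)
    print("handle",tri([c,s],[th[0],sh[0]]).round(4),onz(c,th,.175),onz(s,sh,.175))
    tt=U([(268,203),(358,168),(432,440),(345,460)],7,130,210)
    st=U([(235,140),(510,175),(495,222),(215,197)],10,310,145)
    print(onz(c,tt,.037).round(4)); print(onz(s,st,.037).round(4))
    ob=np.array([[-.065,-.018,.037],[-.065,.018,.037],[.035,.018,.037],[.035,-.018,.037]])
    # x=look dir (toward robot): rear-left in image(+y world) = object -y
    for n,t_,s_ in(("both",[0,1,2,3],[3,0,1,2]),("top",[0,1,2,3],[]),("scn",[],[3,0,1,2])):
        print(n,*fit(ob,tt,st,[.4,.35,3.1],t_,s_))
    mt=U([(47,157),(628,62),(690,466),(104,558)],7,130,210)
    print("mat",onz(c,mt,.003).round(4))
E
python3 m.py
python3 - <<'E'
from h import *;import pickle
c,s=pickle.load(open("c0.pkl","rb"))
g=dict(c);g["pixels"]=cv2.convertScaleAbs(c["pixels"],alpha=2.0)
crop(g,316,180,16,80,7,"strip"); 
i=cv2.imread("pics/strip.png");i=cv2.resize(i,None,fx=3,fy=1);cv2.imwrite("pics/strip.png",i)
E
```

```text
[[ 0.6362 -0.0547  0.11  ]
 [ 0.6295 -0.2048  0.11  ]
 [ 0.4708 -0.1972  0.11  ]
 [ 0.4769 -0.0468  0.11  ]]
[[ 0.474  -0.1966  0.11  ]
 [ 0.629  -0.2035  0.11  ]
 [ 0.6369 -0.0569  0.11  ]]
both [ 0.55361941 -0.12576544 -0.04631581] [[-0.06 -0.32]
 [-0.16 -0.24]
 [-0.1   0.23]
 [ 0.15 -0.1 ]
 [-1.17 -0.44]
 [ 0.12  0.38]
 [ 0.53 -0.44]]
top [ 0.55337158 -0.12587026 -0.04600718] [[-0.03 -0.21]
 [-0.13 -0.15]
 [-0.04  0.33]
 [ 0.2   0.02]]
scn [ 0.55423459 -0.12565417 -0.04969211] [[-0.96 -0.47]
 [ 0.19  0.47]
 [ 0.76 -0.29]]
post [ 0.6037 -0.1284  0.1499]
handle [ 0.5386 -0.1245  0.1781] [[ 0.53872455 -0.12492218  0.175     ]] [[ 0.53577453 -0.121271    0.175     ]]
[[0.5004 0.3324 0.037 ]
 [0.5138 0.3006 0.037 ]
 [0.4193 0.2695 0.037 ]
 [0.4112 0.3002 0.037 ]]
[[0.4108 0.2986 0.037 ]
 [0.5036 0.3327 0.037 ]
 [0.5152 0.3037 0.037 ]
 [0.4263 0.2633 0.037 ]]
both [0.44768408 0.29575377 3.48291316] [[-0.77 -1.06]
 [ 0.05 -0.47]
 [ 1.   -0.53]
 [-0.37  1.01]
 [-0.11 -0.46]
 [ 0.09 -0.28]
 [-0.54  0.38]
 [-0.71 -0.95]]
top [0.44701237 0.29580666 3.47399614] [[-0.6  -0.92]
 [ 0.26 -0.2 ]
 [ 0.87 -0.16]
 [-0.54  1.26]]
scn [0.45001195 0.29398801 3.52914465] [[-0.18  0.15]
 [ 0.32 -0.33]
 [ 0.17  0.39]
 [-0.32 -0.26]]
mat [[0.5151 0.4258 0.003 ]
 [0.5567 0.212  0.003 ]
 [0.412  0.1833 0.003 ]
 [0.3706 0.3964 0.003 ]]
```

View pics/strip.png

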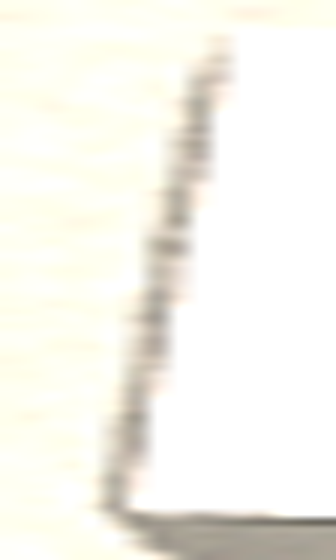

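```bash
python3 - <<'E'
from h import *;import pickle
c,s=pickle.load(open("c0.pkl","rb"))
a=-.046;ctr=np.array([.5535,-.1258,0]);ex=np.array([np.cos(a),np.sin(a),0]);ey=np.array([-np.sin(a),np.cos(a),0])
P=lambda x,y,z:ctr+ex*x+ey*y+[0,0,z]
print(proj(c,[P(x,.075,z) for x in(-.08,0,.08) for z in(0,.055,.07,.085,.11)]).round(1))
g=c["pixels"].astype(int)
for x in np.arange(-.085,.0851,.005):
    u,v=proj(c,[P(x,.075,.07)])[0]; r=int(round(v)); k=int(round(u))
    print(round(x,3),round(u,1),r,[tuple(g[r,j]) for j in range(k-3,k+4)])
E
```

```text
[[320.4 252.8]
 [321.1 252.7]
 [321.3 252.7]
 [321.6 252.6]
 [321.9 252.5]
 [322.6 221.3]
 [323.4 219.8]
 [323.7 219.3]
 [323.9 218.8]
 [324.3 218. ]
 [324.8 190.2]
 [325.7 187.3]
 [326.  186.4]
 [326.2 185.5]
 [326.7 184. ]]
-0.085 321.2 255 [(np.int64(118), np.int64(128), np.int64(133)), (np.int64(121), np.int64(132), np.int64(137)), (np.int64(124), np.int64(135), np.int64(139)), (np.int64(110), np.int64(119), np.int64(124)), (np.int64(81), np.int64(89), np.int64(92)), (np.int64(73), np.int64(78), np.int64(82)), (np.int64(74), np.int64(81), np.int64(84))]
-0.08 321.3 253 [(np.int64(123), np.int64(133), np.int64(139)), (np.int64(123), np.int64(134), np.int64(139)), (np.int64(119), np.int64(128), np.int64(133)), (np.int64(89), np.int64(96), np.int64(100)), (np.int64(79), np.int64(85), np.int64(89)), (np.int64(94), np.int64(101), np.int64(105)), (np.int64(97), np.int64(103), np.int64(108))]
-0.075 321.5 251 [(np.int64(121), np.int64(132), np.int64(137)), (np.int64(127), np.int64(139), np.int64(145)), (np.int64(113), np.int64(123), np.int64(127)), (np.int64(80), np.int64(87), np.int64(
[... 10434 characters left out ...]
64(172))]
0.08 326.0 186 [(np.int64(121), np.int64(131), np.int64(136)), (np.int64(122), np.int64(132), np.int64(137)), (np.int64(121), np.int64(131), np.int64(137)), (np.int64(111), np.int64(119), np.int64(124)), (np.int64(138), np.int64(145), np.int64(154)), (np.int64(160), np.int64(168), np.int64(179)), (np.int64(156), np.int64(164), np.int64(173))]
0.085 326.1 184 [(np.int64(124), np.int64(133), np.int64(140)), (np.int64(123), np.int64(132), np.int64(138)), (np.int64(122), np.int64(133), np.int64(137)), (np.int64(120), np.int64(129), np.int64(135)), (np.int64(130), np.int64(139), np.int64(146)), (np.int64(137), np.int64(147), np.int64(154)), (np.int64(136), np.int64(145), np.int64(153))]
```

```bash
python3 - <<'E'
from h import *;import pickle
from workcell import ctrl
g=np.mean([ctrl.capture("top")["pixels"].astype(float).sum(2) for _ in range(6)],0)
c,s=pickle.load(open("c0.pkl","rb"))
a=-.046;ctr=np.array([.5535,-.1258,0]);ex=np.array([np.cos(a),np.sin(a),0]);ey=np.array([-np.sin(a),np.cos(a),0])
xs=np.linspace(-.08,.08,400)
uv=proj(c,[ctr+ex*x+ey*.075+[0,0,.07] for x in xs])
rows=np.arange(188,251);res=[];X=[]
for r in rows:
    i=np.argmin(abs(uv[:,1]-r));X.append(xs[i]);k=int(round(uv[i,0]))
    row=g[r,k-6:k+7];bg=row[:3].mean();wh=row[9:13].mean()
    # edge integral
    e=np.arange(k-6,k+7); ue=uv[i,0]+.6
    model=np.where(e+.5<ue,bg,np.where(e-.5>ue,wh,bg+(wh-bg)*(e+.5-ue)))
    res.append((model-row).sum())
res=np.array(res);p=np.polyfit(X,res,1)
for x,r,v in zip(X,rows,res-np.polyval(p,X)):print(r,round(x*1000),round(v))
E
```

```text
188 76 -55
189 74 -40
190 71 3
191 69 36
192 66 5
193 64 34
194 62 81
195 59 12
196 56 -60
197 54 -54
198 52 31
199 49 -9
200 47 2
201 44 18
202 42 38
203 39 1
204 37 14
205 35 12
206 32 -16
207 30 36
208 27 52
209 25 18
210 23 -55
211 20 -39
212 17 -64
213 15 -67
214 13 35
215 10 85
216 8 38
217 5 -51
218 3 -60
219 1 -56
220 -2 -40
221 -4 22
222 -7 55
223 -9 21
224 -11 12
225 -14 49
226 -16 -14
227 -19 -25
228 -21 9
229 -23 32
230 -26 13
231 -28 -30
232 -31 -8
233 -33 -58
234 -35 -29
235 -38 26
236 -40 33
237 -43 -15
238 -45 -50
239 -48 -21
240 -50 -15
241 -52 3
242 -55 21
243 -57 32
244 -59 42
245 -62 31
246 -64 16
247 -66 -18
248 -69 28
249 -71 -1
250 -74 -46
```

```bash
python3 - <<'E'
from h import *;import pickle
from workcell import ctrl
g=np.mean([ctrl.capture("top")["pixels"].astype(float) for _ in range(4)],0)
np.save("topavg.npy",g)
sub=g[180:256,314:334]
for r in range(186,252):
    print(r,g[r,319:330].mean(1).round().astype(int), (g[r,319:330,2]-g[r,319:330,0]).round().astype(int))
sub=np.clip((sub-60)*1.8,0,255).astype(np.uint8)
cv2.imwrite("pics/strip2.png",cv2.resize(sub,(400,600),interpolation=cv2.INTER_NEAREST))
E
```

```text
186 [130 128 127 128 129 130 130 117 146 168 165] [16 15 16 15 15 14 15 14 16 18 18]
187 [128 127 126 127 129 129 128 114 145 167 164] [14 15 15 15 16 15 16 13 17 18 17]
188 [128 128 130 129 129 130 120 104 144 168 165] [16 16 16 15 16 16 14 12 16 18 17]
189 [129 131 134 133 131 132 115 111 151 168 165] [15 16 16 16 15 16 14 12 17 18 17]
190 [131 132 134 132 132 134 107 104 150 167 164] [16 16 16 16 15 16 13 11 16 18 18]
191 [131 132 132 130 128 130  98 103 153 167 164] [16 16 16 15 16 16 12 11 16 19 18]
192 [132 133 133 129 126 128  97 117 160 167 164] [16 16 16 16 15 15 11 13 17 18 18]
193 [132 135 134 129 127 124  94 117 160 166 164] [16 16 16 16 16 15 10 14 18 18 18]
194 [129 133 134 131 129 115  85 119 160 166 164] [15 16 17 16 16 14 10 14 17 18 17]
195 [127 129 131 133 133 118  86 124 162 166 164] [15 15 16 16 16 14 10 14 18 18 17]
196 [128 128 130 130 131 120  88 138 170 166 164] [14 15 15 16 16 14 10 15 18 18 17]
197 [128 127 127 128 129 120  90 137 170 166 163] [15 16 15 16 16 14 11 15 18 17 17]
198 [131 130 128 128 130 110  83 139 169 166 163] [16 15 15 15 16 13  9 15 18 17
[... 3809 characters left out ...]
5 18 18 18 18 18 18]
244 [129 132 104  91 145 166 163 160 161 161 162] [16 15 12 10 15 18 18 18 18 18 18]
245 [128 132 100  98 150 166 163 161 161 162 162] [16 16 11 10 16 17 17 18 18 18 18]
246 [125 130  99 105 152 165 163 161 161 161 162] [15 16 11 11 16 18 17 17 17 18 18]
247 [130 128  94 117 158 164 161 161 160 162 162] [16 15 11 12 17 18 17 17 17 17 18]
248 [134 121  85 118 158 165 162 160 161 161 162] [16 13  9 13 18 17 18 17 17 17 18]
249 [136 123  90 118 158 165 162 160 161 161 162] [17 14 10 14 17 17 18 17 16 17 18]
250 [138 125  90 125 161 164 161 161 161 162 162] [17 14  9 14 17 17 17 17 17 17 17]
251 [136 122  87 138 169 166 163 162 162 162 164] [17 14  9 16 18 17 17 17 17 18 17]
```

View pics/strip2.png

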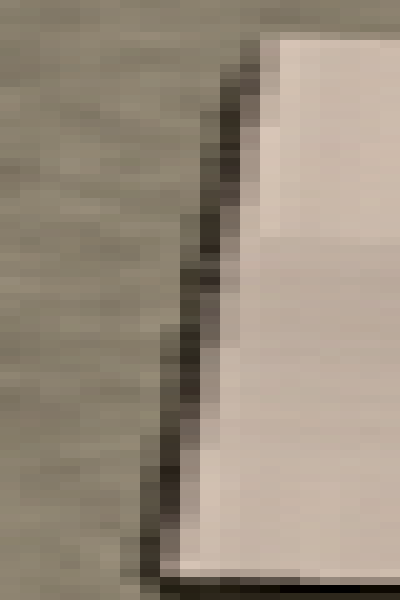

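```bash
python3 - <<'E'
from h import *
from scipy.ndimage import gaussian_filter
from scipy.optimize import least_squares
g=np.load("topavg.npy").mean(2)
r0,r1,c0,c1=186,252,317,331
S=10
rr=(np.arange((r1-r0)*S)+.5)/S-.5+r0; cc=(np.arange((c1-c0)*S)+.5)/S-.5+c0
CC,RR=np.meshgrid(cc,rr)
img=g[r0:r1,c0:c1]
rows=np.arange(r0,r1)
topc=g[r0:r1,329:333].mean(1)
def model(p):
    e0,sl,w,wsl,side,sg,sh,wl=p
    t=(RR-219)
    eL=e0+sl*t; eR=eL+w+wsl*t
    T=np.interp(RR,rows,topc)
    k=40
    a=1/(1+np.exp(-(CC-eL)*k)); b=1/(1+np.exp(-(CC-eR)*k))
    im=130*(1-a)+side*(a-b)+T*b+ sh*b*np.exp(-((CC-eR)/.8)**2)
    im=gaussian_filter(im,abs(sg)*S)
    return im.reshape(r1-r0,S,c1-c0,S).mean((1,3))
m=((rows<207)&(rows>189))|((rows>231)&(rows<249))
f=lambda p:((model(p)-img)[m][:,1:-1]).ravel()
o=least_squares(f,[322.6,-.071,1.7,0,80,.4,5,0],diff_step=1e-4)
print(o.x.round(3),o.fun.std())
res=(img-model(o.x))
for r,x in zip(rows,res): print(r,x[3:12].round().astype(int),round(x[3:11].sum()))
E
```

```text
[ 3.23218e+02 -7.30000e-02  7.70000e-01  0.00000e+00  1.53100e+00
  6.11000e-01  2.41510e+01  0.00000e+00] 2.919753475054554
186 [-2 -3 -2 -1  1 20 26  1  3] 40
187 [-3 -4 -3 -1  1 20 21 -4  3] 27
188 [-2  0 -1 -1  1 15  9 -8  4] 13
189 [ 1  4  3  1  5 12 12 -4  4] 34
190 [ 2  4  3  2  7  7  3 -6  3] 21
191 [ 2  2  0 -2  4  1 -2 -6  3] -1
192 [ 3  3 -1 -4  3  3  7  0  3] 14
193 [ 5  4 -1 -3  0  1  3 -2  2] 7
194 [ 3  4  1 -1 -8 -5  0 -3  3] -9
195 [-1  1  3  3 -3 -3  0 -1  3] -1
196 [-2  0  0  2  1  0  9  7  3] 16
197 [-3 -3 -2  0  3  2  4  6  3] 6
198 [ 0 -2 -2  0 -5 -5  2  5  3] -6
199 [-1  0  0  2 -2  3  2  4  2] 9
200 [-3 -1  2  3 -8 -5 -2  5  2] -9
201 [-2  0  3  5 -1 -5 -5  4  2] -1
202 [ 3  4  4  4  1 -5 -8  4  2] 8
203 [ 0  2  0  3  1  3 -4  3  1] 8
204 [-2 -2 -4  2 -1 -4 -6  3  1] -13
205 [-2 -3 -3  2  2 -3 -6  3  2] -10
206 [-1 -3 -3  1  1  7  0  3  1] 4
207 [ 1  0 -1 -7 -5  4 -2  3  1] -6
208 [ 4  3  3 -5 -2 -1 -3  4  0] 3
209 [ 3  1  3 -2 -1 -1 -2  3  0] 3
210 [-3 -2  1  1  0  5  1 -2 -2] 1
211 [-5 -1  2 -3 -5  2  1 -1  0] -9
212 [-5 -1  3 -2  7  3  2  1  1] 7
213 [-1  1 
[... 695 characters left out ...]
 0] 14
232 [ 0  6  3  0 -6  2  1  1  1] 7
233 [-1  6  6  8 -2  0  0  0  0] 18
234 [ 0  4  4  4 -2  2  1  0  0] 12
235 [ 4 -1  0  2 -3  2  1  1  0] 5
236 [ 5  1  1  2 -2  1  1  1  1] 9
237 [1 0 2 9 4 1 1 0 0] 17
238 [1 3 2 5 3 1 1 0 0] 16
239 [ 2 -5 -8  0  3  1  0 -1  0] -6
240 [ 4 -3 -6 -1  4  2  0 -1  0] 1
241 [ 5 -7 -4  1  4  3  0 -1  0] 1
242 [ 3 -2 -3 -4  4  1 -1 -1 -1] -3
243 [ 2  1 -6 -6  4  1  0 -1  0] -6
244 [ 4  3 -5 -7  4  2 -1 -1  0] -2
245 [ 6  1 -1 -5  3  2 -1 -1  1] 5
246 [ 4  3  1 -4  3  2 -1  0  0] 8
247 [ 3  1  9  0  3  0  0 -1  0] 15
248 [-3 -5  5 -1  3  1 -1 -1  0] -2
249 [ 1  1  0 -3  3  0 -1  0  0] 1
250 [ 5  3  2  0  2  0 -1  0  1] 11
251 [ 3  0 11  7  4  2  0  0  1] 27
```

```bash
cat > sil.py <<'E'
from h import *
import pickle
from scipy.optimize import least_squares,minimize
from scipy.ndimage import gaussian_filter
def hull(c,obj,p,S,x0,y0,w,h,zoff=0):
    a=p[2];Rz=np.array([[np.cos(a),-np.sin(a),0],[np.sin(a),np.cos(a),0],[0,0,1]])
    P=obj@Rz.T+[p[0],p[1],zoff]
    uv=(proj(c,P)-[x0,y0]+.5)*S-.5
    im=np.zeros((h*S,w*S),np.uint8)
    cv2.fillConvexPoly(im,cv2.convexHull(np.round(uv*16).astype(np.int32).reshape(-1,1,2)),255,cv2.LINE_AA,4)
    return cv2.resize(im,(w,h),interpolation=cv2.INTER_AREA)/255.
BOX=np.array([[x,y,z] for x in(-.065,.035) for y in(-.018,.018) for z in(.003,.037)])
if __name__=="__main__":
    c,s=pickle.load(open("c0.pkl","rb"))
    wins={"t":(c,160,228,40,52),"s":(s,324,150,44,30)}
    D={}
    for k,(cam,x,y,w,h) in wins.items():
        g=cam["pixels"][y:y+h,x:x+w].astype(float).mean(2)
        thr={"t":55,"s":62}[k]
        m=(g>thr).astype(np.uint8)
        n,l,st,_=cv2.connectedComponentsWithStats(m)
        D[k]=g
        print(k,"\n".join(" ".join(f"{int(v):3d}" for v in r) for r in g[::2,::1]))
E
python3 sil.py
```

```text
t  66  65  51  45  44  33  28  30  31  30  29  32  31  34  32  32  34  34  32  32  33  32  33  31  34  33  35  33  34  34  31  32  33  33  33  32  31  34  32  35
 33  33  30  32  32  35  35  34  34  32  34  35  37  33  32  33  35  33  32  30  32  35  31  35  30  34  31  35  34  33  33  32  32  31  33  31  33  31  33  32
 32  34  33  34  31  38  33  33  34  33  32  32  32  33  31  33  33  33  32  32  31  33  31  32  31  33  32  35  35  30  32  32  30  34  34  33  33  33  33  35
 32  31  32  33  32  33  31  33  33  34  31  31  32  30  28  26  23  39  78 117 112  54  58  37  30  34  33  33  32  34  33  29  35  34  32  34  34  34  32  34
 33  30  30  34  35  34  31  31  27  32  27  39  96 125 128 136 152 159 159 165 140 105  70  72  42  33  32  34  37  32  32  33  33  31  32  35  32  31  35  33
 33  33  34  32  34  31  31  35  93 136 146 153 154 156 159 160 151 133 105 116 153 129  77  70  72  23  30  33  29  32  33  33  32  31  31  34  35  33  33  33
 32  31  33  34  31  34  30  29  88 145 145 130 104  88  83  81  81  83  80  76 164 145 114  69  71  54  31  33  30  31  32  33  35  29  3
[... 5003 characters left out ...]
  30  33  32  33  35  34  35  37  43  46  46  51  50  51  56  58  59  65  71  70  70  72  71  75  79  76  76  83  82  82  81  86  82  77  56  40  33  27  34  31  37  37  55
 33  33  35  33  33  35  29  33  32  31  34  30  31  32  37  34  31  35  37  33  41  39  40  43  39  41  51  45  50  53  59  64  63  64  56  41  34  33  36  31  32  41  71  99
 33  32  36  35  30  36  38  29  32  35  35  35  30  37  39  39  35  34  35  34  34  37  32  32  35  33  35  35  26  36  38  37  36  32  32  33  34  38  28  36  51  80 107 121
 35  41  32  33  35  37  34  35  38  31  35  32  36  27  37  32  33  35  35  28  36  32  34  35  36  34  33  34  34  34  26  40  30  30  33  36  34  30  41  58  88 117 129 131
```

```bash
cat > fit2.py <<'E'
from sil import *
TOPF=BOX[BOX[:,2]>.03]
def fitth(cams,wins,tones,x0,zoff=0):
    def cost(p):
        t=0
        for cam,(x,y,w,h),(bg,sd,tp) in zip(cams,wins,tones):
            g=cam["pixels"][y:y+h,x:x+w].astype(float).mean(2)
            a=hull(cam,BOX,p,8,x,y,w,h,zoff);b=hull(cam,TOPF,p,8,x,y,w,h,zoff)
            im=bg+(sd-bg)*a+(tp-sd)*b
            im=gaussian_filter(im,.5)
            core=cv2.erode((b>.99).astype(np.uint8),np.ones((3,3)))>0
            t+=np.where(core,0,np.minimum(((im-g)/(tp-bg))**2,.25)).sum()
            t+=(core&(g<(bg+sd)/2-8)).sum()*0.02
        return t
    best=None
    for d in np.linspace(-.12,.12,5):
        o=minimize(cost,[x0[0],x0[1],x0[2]+d],method="Nelder-Mead",options=dict(initial_simplex=[[x0[0]+i,x0[1]+j,x0[2]+d+k] for i,j,k in((0,0,0),(.006,0,0),(0,.006,0),(0,0,.06))],xatol=1e-4,fatol=1e-3))
        if best is None or o.fun<best.fun:best=o
    return best.x,best.fun
if __name__=="__main__":
    c,s=pickle.load(open("c0.pkl","rb"))
    tw=(160,228,40,46);sw=(330,154,20,26);sw=(331,153,38,27)
    T=(33,70,152);Sx=(34,83,132)
    x0=[.4475,.2957,3.48]
    print("t",fitth([c],[tw],[T],x0));print("s",fitth([s],[sw],[Sx],x0));print("ts",fitth([c,s],[tw,sw],[T,Sx],x0))
E
python3 fit2.py
```

```text
t (array([0.44697894, 0.29579986, 3.48111323]), np.float64(16.366031862005315))
s (array([0.44563776, 0.29620729, 3.46505683]), np.float64(47.90561293746492))
ts (array([0.44680447, 0.29588759, 3.48108925]), np.float64(64.75411165588775))
```

Call:
apply_moves(deltas=[16,-20,-5,0,0,-0.157,100,33,-41,-10,0,0,-0.314,100,49,-61,-15,0,0,-0.471,100,65,-82,-20,0,0,-0.628,100,82,-102,-25,0,0,-0.785,100,98,-122,-30,0,0,-0.942,100,114,-143,-35,0,0,-1.1,100,131,-163,-40,0,0,-1.257,100])

```text
time_s: 1.7
ee_pos: [0.3166, 0.4595, 0.1914]
ee_rot: [-3.141, -0.032, -0.0]
contact_force: [-0.4, -0.3, 0.5]
opening: 0.0855
```

```bash
python3 - <<'E'
from h import *;import pickle
from workcell import ctrl
st=ctrl.read_state()
for k in("time_s","joint_positions","ee_pos","ee_rot"):print(k,np.round(st[k],4))
print(R.from_rotvec(st["ee_rot"]).as_matrix().round(4))
c,s=pickle.load(open("c0.pkl","rb"))
print("bottle cap top",onz(c,[(261,124)],.125),"base scn",onz(s,[(400,237)],.0), "weight",onz(c,[(428,262)],.02),"dish",onz(c,[(442,172)],.01))
E
```

```text
time_s 1.7
joint_positions [-1.2865  0.4393  0.3094  1.8377 -0.1676  0.8896 -0.8787]
ee_pos [0.3166 0.4595 0.1914]
ee_rot [-3.1411e+00 -3.1500e-02 -2.0000e-04]
[[ 9.998e-01  2.010e-02  1.000e-04]
 [ 2.010e-02 -9.998e-01  4.000e-04]
 [ 1.000e-04 -4.000e-04 -1.000e+00]]
bottle cap top [[0.77282805 0.10355534 0.125     ]] base scn [[0.78066005 0.09689245 0.        ]] weight [[ 0.45976486 -0.31753083  0.02      ]] dish [[ 0.69186704 -0.35724312  0.01      ]]
```

Call:
apply_moves(deltas=[16,-20,-5,0,0,-0.157,100,33,-41,-10,0,0,-0.314,100,49,-61,-15,0,0,-0.471,100,65,-82,-20,0,0,-0.628,100,82,-102,-35,0,0,-0.785,100,98,-122,-50,0,0,-0.942,100,114,-143,-70,0,0,-1.1,100,130,-164,-91,0,0,-1.252,100])

```text
time_s: 2.7
ee_pos: [0.4472, 0.2953, 0.1]
ee_rot: [-2.559, 1.82, -0.001]
contact_force: [1.2, 1.3, -0.4]
opening: 0.0852
```

Call:
apply_moves(deltas=[0,0,0,0,0,0,100])

```text
time_s: 2.82
ee_pos: [0.4476, 0.2929, 0.099]
ee_rot: [2.556, -1.825, 0.002]
contact_force: [-0.6, -0.5, -0.0]
opening: 0.0855
```

```bash
cat > st.py <<'E'
from h import *
from workcell import ctrl
def st():
    s=ctrl.read_state()
    for k in("time_s","joint_positions","ee_pos","contact_force","wrist_torque","opening"):print(k,np.round(s[k],4))
    M=R.from_rotvec(s["ee_rot"]).as_matrix();print("jaw yaw",np.arctan2(M[1,0],M[0,0]).round(4),"z",M[:,2].round(4))
if __name__=="__main__": st()
E
python3 st.py; python3 - <<'E'
from h import *
from workcell import ctrl
c=ctrl.capture("top");s=ctrl.capture("scene")
crop(c,130,200,110,100,7,"t1");crop(s,300,110,90,80,8,"s1")
E
```

```text
time_s 2.825
joint_positions [-1.0945  0.5987  0.5673  1.9631 -0.4773  0.7155 -1.4776]
ee_pos [0.4476 0.2929 0.099 ]
contact_force [-0.6459 -0.4571 -0.039 ]
wrist_torque [ 0.0091  0.0197 -0.0126]
opening 0.0855
jaw yaw -1.2402 z [ 1.0e-04 -1.9e-03 -1.0e+00]
```

View pics/t1.png

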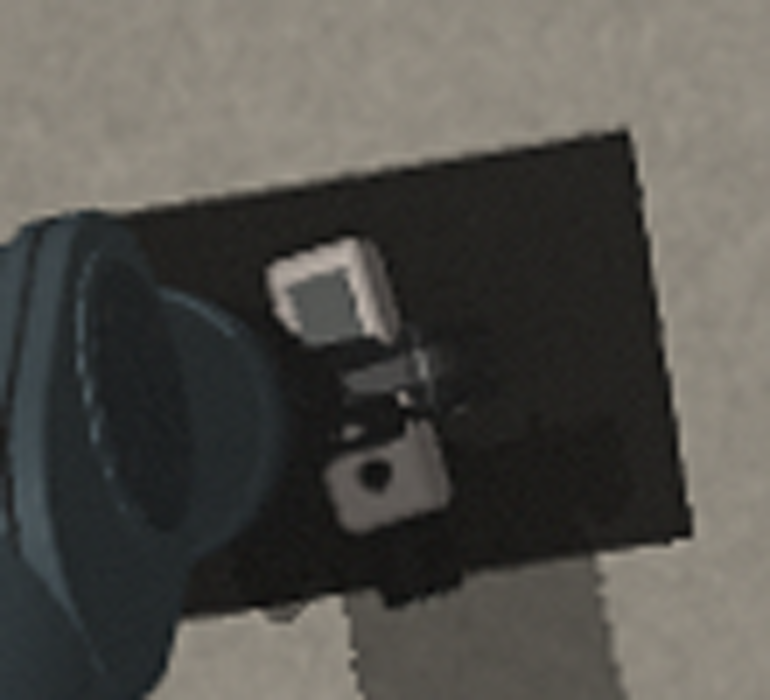

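View pics/s1.png

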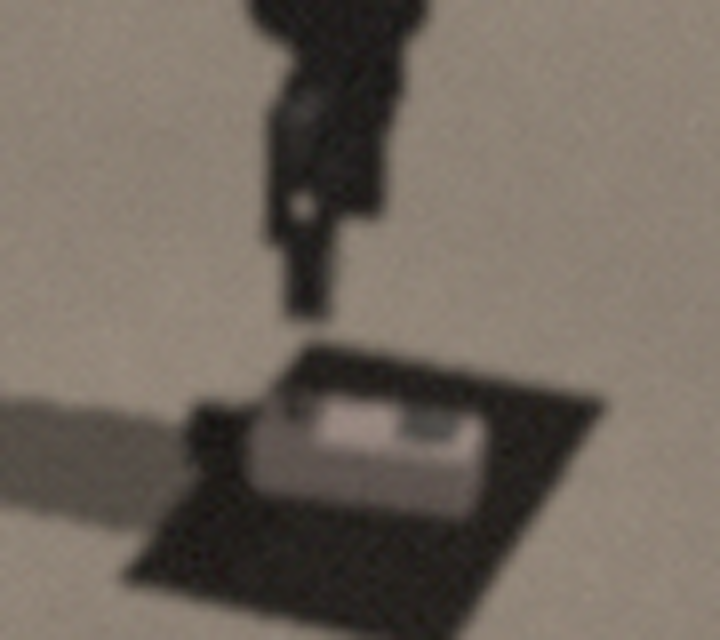

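Call:
apply_moves(deltas=[0,2,-15,0,0,0.009,100,-1,3,-30,0,0,0.009,100,-1,3,-45,0,0,0.009,100,-1,3,-58,0,0,0.009,100,-1,3,-68,0,0,0.009,100,-1,3,-75,0,0,0.009,100,-1,3,-80,0,0,0.009,100,-1,3,-80,0,0,0.009,100])

```text
time_s: 3.92
ee_pos: [0.4461, 0.2987, 0.02]
ee_rot: [-2.569, 1.807, 0.0]
contact_force: [0.3, -0.9, 0.3]
opening: 0.0853
```

```bash
python3 st.py; python3 - <<'E'
from h import *
from workcell import ctrl
s=ctrl.capture("scene")
crop(s,310,120,80,70,9,"s2")
E
```

```text
time_s 3.925
joint_positions [-1.0187  0.7276  0.4547  1.9727 -0.5737  0.569  -1.3963]
ee_pos [0.4461 0.2987 0.02  ]
contact_force [ 0.3007 -0.8623  0.2994]
wrist_torque [-0.0083 -0.0165  0.0364]
opening 0.0853
jaw yaw -1.2259 z [ 6.e-04  9.e-04 -1.e+00]
```

View pics/s2.png

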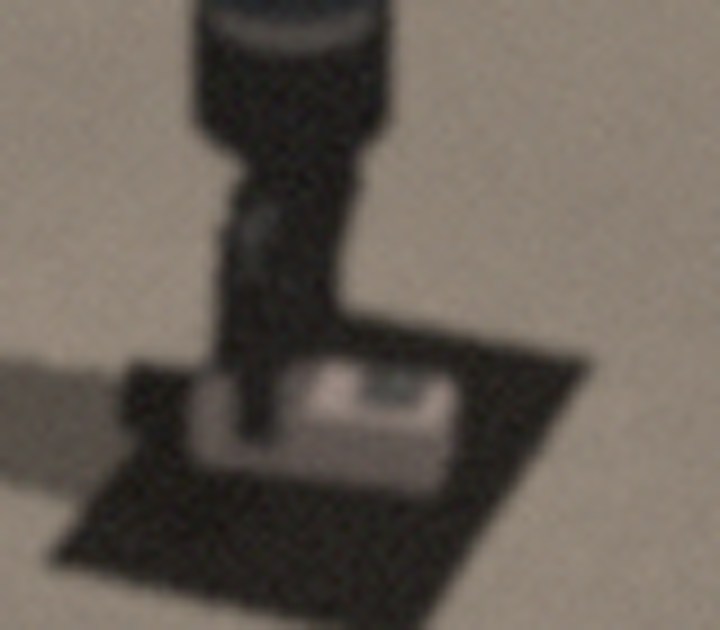

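Call:
apply_moves(deltas=[1,-3,-4,0,0,-0.005,100,1,-3,-8,0,0,-0.005,100,1,-3,-12,0,0,-0.005,100,1,-3,-14,0,0,-0.005,100,1,-3,-14,0,0,-0.005,100,1,-3,-14,0,0,-0.005,100])

```text
time_s: 4.72
ee_pos: [0.4473, 0.2959, 0.0063]
ee_rot: [-2.564, 1.813, -0.0]
contact_force: [-0.6, -0.1, 0.1]
opening: 0.0852
```

```bash
python3 st.py
```

```text
time_s 4.725
joint_positions [-0.9991  0.7499  0.4353  1.9738 -0.5904  0.5431 -1.3815]
ee_pos [0.4473 0.2959 0.0063]
contact_force [-0.6118 -0.1279  0.0715]
wrist_torque [-0.0221 -0.0167  0.0248]
opening 0.0852
jaw yaw -1.2308 z [ 0.0011  0.0013 -1.    ]
```

Call:
apply_moves(deltas=[0,0,0,0,0,0,60,0,0,0,0,0,0,50,0,0,0,0,0,0,45,0,0,0,0,0,0,40,0,0,0,0,0,0,35,0,0,0,0,0,0,20,0,0,0,0,0,0,0,0,0,0,0,0,0,0], force=35)

```text
time_s: 5.72
ee_pos: [0.4474, 0.2963, 0.0066]
ee_rot: [-2.564, 1.812, 0.0]
contact_force: [-2.0, 1.5, 5.7]
opening: 0.0355
```

```bash
python3 st.py
```

```text
time_s 5.725
joint_positions [-0.9992  0.7494  0.4352  1.9735 -0.5905  0.5433 -1.3815]
ee_pos [0.4474 0.2963 0.0066]
contact_force [-2.0095  1.5353  5.6633]
wrist_torque [0.1712 0.3042 0.0061]
opening 0.0355
jaw yaw -1.2307 z [ 0.0013  0.0018 -1.    ]
```

Call:
apply_moves(deltas=[0,0,3,0,0,0,0,0,0,8,0,0,0,0,0,0,16,0,0,0,0,0,0,26,0,0,0,0,0,0,36,0,0,0,0,0,0,44,0,0,0,0,0,0,49,0,0,0,0,0,0,50,0,0,0,0], force=35)

```text
time_s: 6.72
ee_pos: [0.4475, 0.2964, 0.0569]
ee_rot: [-2.563, 1.812, -0.0]
contact_force: [0.3, -0.2, -2.1]
opening: 0.0356
```

```bash
python3 st.py;  python3 - <<'E'
from h import *
from workcell import ctrl
s=ctrl.capture("scene")
crop(s,310,105,80,80,7,"s3")
E
```

```text
time_s 6.725
joint_positions [-1.0525  0.6661  0.5073  1.972  -0.5325  0.6343 -1.4288]
ee_pos [0.4475 0.2964 0.0569]
contact_force [ 0.3468 -0.2486 -2.0778]
wrist_torque [ 0.0273 -0.018  -0.0046]
opening 0.0356
jaw yaw -1.2306 z [ 0.0016  0.0021 -1.    ]
```

View pics/s3.png

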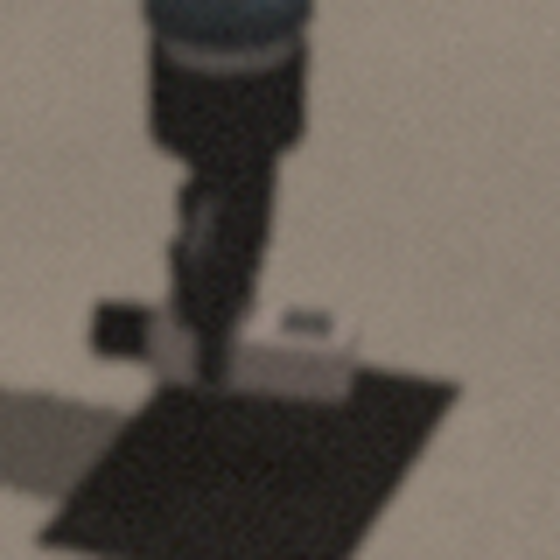

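Call:
apply_moves(deltas=[4,-6,3,0,0,0.04,0,10,-18,5,0,0,0.11,0,17,-30,6,0,0,0.18,0,25,-44,6,0,0,0.26,0,33,-58,6,0,0,0.34,0,41,-72,6,0,0,0.42,0,49,-86,6,0,0,0.5,0,57,-100,6,0,0,0.58,0], force=35)

```text
time_s: 7.78
ee_pos: [0.5044, 0.1957, 0.0624]
ee_rot: [-2.976, 1.0, 0.002]
contact_force: [-0.8, 0.5, -0.6]
opening: 0.0356
```

```bash
python3 st.py
```

```text
time_s 7.775
joint_positions [-0.7216  0.629   0.3534  1.9515 -0.3607  0.6219 -0.7824]
ee_pos [0.5044 0.1957 0.0624]
contact_force [-0.7601  0.528  -0.6394]
wrist_torque [-0.0385  0.0361  0.0324]
opening 0.0356
jaw yaw -0.648 z [-6.e-04  2.e-03 -1.e+00]
```

Call:
apply_moves(deltas=[9,-16,0,0,0,0.09,0,18,-32,-1,0,0,0.18,0,27,-47,-2,0,0,0.27,0,36,-62,-3,0,0,0.36,0,44,-76,-4,0,0,0.45,0,51,-88,-5,0,0,0.52,0,56,-97,-6,0,0,0.57,0,59,-102,-6,0,0,0.6,0], force=35)

```text
time_s: 8.78
ee_pos: [0.5633, 0.0928, 0.0559]
ee_rot: [-3.14, 0.075, 0.004]
contact_force: [-0.1, -0.2, -1.4]
opening: 0.0356
```

Call:
apply_moves(deltas=[0,0,0,0,0,0,0])

```text
time_s: 8.9
ee_pos: [0.5632, 0.0925, 0.0557]
ee_rot: [-3.14, 0.077, 0.004]
contact_force: [0.3, -0.3, -1.5]
opening: 0.0352
```

```bash
python3 st.py; python3 - <<'E'
from h import *
from workcell import ctrl
c=ctrl.capture("top");s=ctrl.capture("scene")
import pickle;pickle.dump((c,s),open("c1.pkl","wb"))
crop(c,220,120,180,140,4,"t4");crop(s,230,100,140,160,4,"s4")
E
```

```text
time_s 8.9
joint_positions [-0.3808  0.6575  0.1873  1.8653 -0.1946  0.6388 -0.1235]
ee_pos [0.5632 0.0925 0.0557]
contact_force [ 0.2734 -0.3172 -1.5264]
wrist_torque [ 0.0123 -0.0032  0.028 ]
opening 0.0352
jaw yaw -0.0488 z [-2.7e-03  9.0e-04 -1.0e+00]
```

View pics/t4.png

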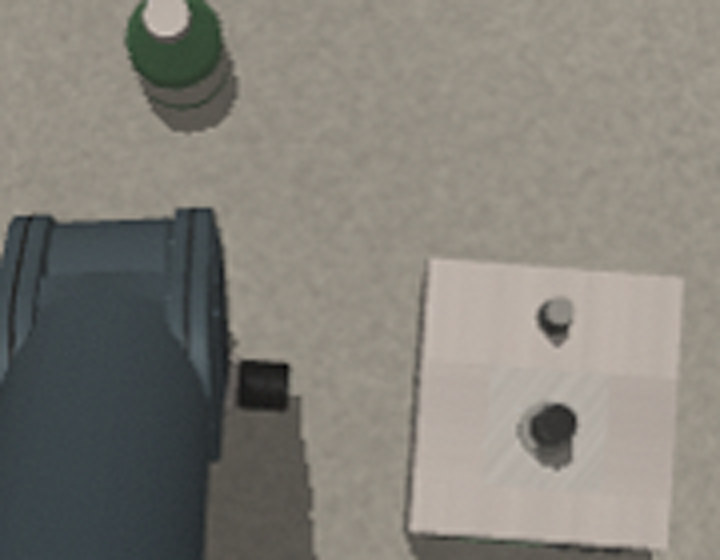

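View pics/s4.png

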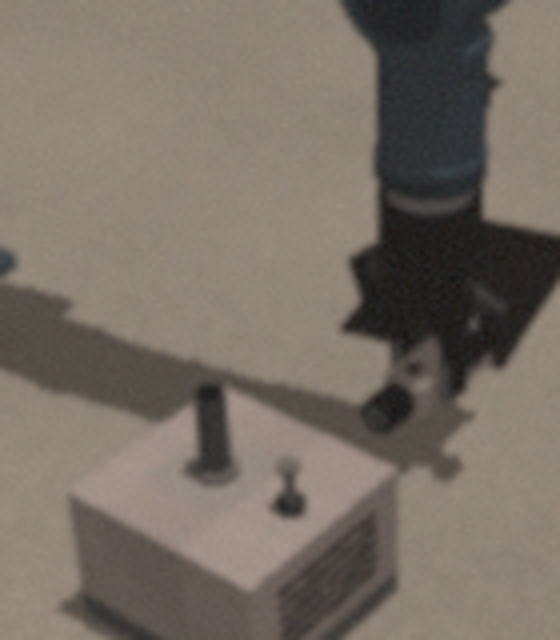

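```bash
python3 - <<'E'
from h import *;import pickle
c,s=pickle.load(open("c1.pkl","rb"))
L=np.array([.5600,.0270,.069])
print("exp top px",proj(c,[L,L+[0,0,.015],L+[.015,0,0],L-[.015,0,0]]).round(1),"scene",proj(s,[L]).round(1))
print("meas", (np.array([[288,362],[288,408],[240,362],[240,408]])+.5)/4-.5+[220,120], onz(c,(np.array([[288,362],[288,408],[288,385]])+.5)/4-.5+[220,120],.075).round(4))
print("scene crop", (np.array([380,418])+.5)/4-.5+[230,100])
g=c["pixels"].astype(int).mean(2)
print(g[208:226,278:296].round().astype(int))
E
```

```text
exp top px [[291.3 217.2]
 [291.1 216.7]
 [291.5 211. ]
 [291.1 223.4]] scene [[323.3 204.1]]
meas [[291.625 210.125]
 [291.625 221.625]
 [279.625 210.125]
 [279.625 221.625]] [[0.5765 0.0265 0.075 ]
 [0.5489 0.0257 0.075 ]
 [0.5627 0.0261 0.075 ]]
scene crop [324.625 204.125]
[[118 135 141 142 143 144 145 146 148 148 147 147 146 144 144 142 140 140]
 [128 119 122 133 135 136 136 137 135 139 142 141 140 142 144 142 138 138]
 [109 105  57  40  43  41  60  71  70  84  98 101  99 116 135 144 144 140]
 [ 86  71  36  27  28  30  29  28  25  25  27  24  25  19 101 139 141 142]
 [ 95  70  31  32  33  30  30  31  33  31  30  30  30  26  86 130 142 142]
 [ 93  67  30  33  33  34  34  35  36  35  36  31  34  27 101 136 140 142]
 [ 93  64  28  37  42  42  41  42  39  40  41  38  37  35 105 138 138 140]
 [ 93  64  26  37  45  47  48  47  44  44  47  47  45  38 111 143 140 143]
 [ 91  61  26  30  36  42  45  47  41  45  50  50  49  46 106 139 141 141]
 [ 81  50  27  29  29  35  39  36  38  40  41  41  41  56 112 139 141 141]
 [ 82  49  26  28  28  30  29  33  33  32  37  33  32  48 104 133 131 134]
 [ 80  50  25  28  29  28  29  30  29  27  30  31  29  36  74  88  79 117]
 [ 78  46  24  26  26  26  29  27  30  28  30  30  27  38  75  90  82 119]
 [ 77  57  36  33  31  28  28  31  24  26  27  28  27  40  75  89  83 119]
 [ 82  81  70  61  57  55  55  56  53  50  50  45  41  59  79  86  83 120]
 [ 84  89  88  86  89  87  89  89  92  88  87  80  74  81  84  83  81 119]
 [ 86  87  83  82  84  84  87  87  86  87  87  85  85  85  83  83  81 117]
 [ 84  85  84  83  82  86  86  86  84  85  85  84  83  83  85  85  83 118]]
```

Call:
apply_moves(deltas=[-1,1,1,0,0,0.003,0,-2,2,1,0,0,0.003,0,-2,2,1,0,0,0.003,0,-2,2,1,0,0,0.003,0], force=35)

```text
time_s: 9.5
ee_pos: [0.5609, 0.0952, 0.0568]
ee_rot: [-3.14, 0.071, 0.005]
contact_force: [0.0, 0.5, -1.7]
opening: 0.0358
```

```bash
python3 st.py; python3 - <<'E'
from h import *
from workcell import ctrl
c=ctrl.capture("top");s=ctrl.capture("scene")
import pickle;pickle.dump((c,s),open("c2.pkl","wb"))
g=c["pixels"].astype(int).mean(2)
print(g[208:226,278:296].round().astype(int))
crop(s,300,170,60,60,9,"s5")
E
```

```text
time_s 9.5
joint_positions [-0.3863  0.6535  0.1869  1.8699 -0.1937  0.6383 -0.1257]
ee_pos [0.5609 0.0952 0.0568]
contact_force [ 0.0253  0.5201 -1.7473]
wrist_torque [ 0.0058 -0.0043 -0.0344]
opening 0.0358
jaw yaw -0.0451 z [-0.003   0.0011 -1.    ]
[[141 142 140 141 141 141 142 142 146 146 147 145 144 144 143 143 140 139]
 [134 144 145 146 146 150 146 147 144 145 145 146 146 144 142 142 139 137]
 [127 131 130 129 134 137 138 137 132 131 130 138 139 139 140 143 142 141]
 [ 95  35  21  32  40  41  40  41  58  68  68  86  96 123 139 140 141 142]
 [ 84  27  28  30  30  28  28  28  27  27  25  27  19 108 141 138 140 143]
 [ 63  28  31  31  34  31  31  32  30  31  31  28  24 112 142 138 137 144]
 [ 61  33  35  37  36  36  34  34  35  34  33  32  37 111 144 140 137 139]
 [ 50  33  38  44  43  42  40  42  42  41  41  35  53 108 138 139 140 141]
 [ 50  28  39  45  48  46  48  45  47  48  45  45  58 108 137 140 140 141]
 [ 50  28  27  36  43  43  44  45  47  46  46  47  54 110 139 141 140 140]
 [ 44  27  31  30  32  37  37  37  37  41  40  39  60 120 147 144 141 138]
 [ 37  24  26  29  30  30  31  30  34  33  33  34  54 113 139 138 139 140]
 [ 38  23  28  29  32  31  27  28  29  27  27  28  52  76  85  82 116 139]
 [ 34  24  26  29  28  26  27  27  29  29  27  24  51  79  86  85 119 139]
 [ 51  41  38  34  35  31  29  30  28  27  25  25  51  80  86  84 120 143]
 [ 80  77  69  62  62  59  54  56  57  52  51  47  63  80  83  79 117 140]
 [ 88  87  87  85  86  87  89  89  89  89  88  86  84  83  84  81 117 139]
 [ 86  85  83  83  82  82  87  87  83  85  85  85  84  83  83  82 120 142]]
```

View pics/s5.png

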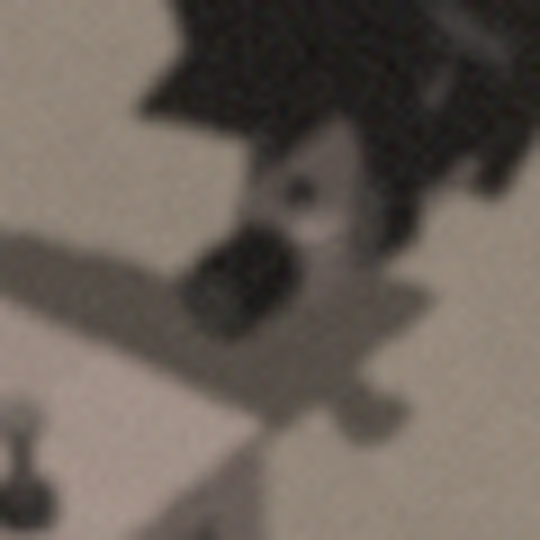

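```bash
python3 - <<'E'
from h import *;import pickle
c,s=pickle.load(open("c2.pkl","rb"))
print(tri([c,s],[(290.5,216.9),(324.6,202.3)]).round(4), onz(c,[(290.5,216.9)],.07).round(4), onz(s,[(324.6,202.3)],.07).round(4))
E
```

```text
[0.5613 0.0296 0.0743] [[0.5605 0.0289 0.07  ]] [[0.559  0.0352 0.07  ]]
```

Call:
apply_moves(deltas=[0,0,0,0,0,0,0,0,0,0,0,0,0,0,0,0,0,0,0,0,0,0,0,0,0,0,0,0,0,0,0,0,0,0,0,0,0,0,0,0,0,0,0,0,0,0,0,0,0,0,0,0,0,0,0,0])

```text
time_s: 10.6
ee_pos: [0.561, 0.0951, 0.0568]
ee_rot: [-3.14, 0.071, 0.004]
contact_force: [-0.0, 0.1, -1.5]
opening: 0.0354
```

Call:
apply_moves(deltas=[0,0,0,0,0,0,0,0,0,0,0,0,0,0,0,0,0,0,0,0,0,0,0,0,0,0,0,0,0,0,0,0,0,0,0,0,0,0,0,0,0,0,0,0,0,0,0,0,0,0,0,0,0,0,0,0])

```text
time_s: 11.6
ee_pos: [0.561, 0.0951, 0.0568]
ee_rot: [-3.14, 0.071, 0.005]
contact_force: [0.2, -0.4, -0.4]
opening: 0.0352
```

Call:
apply_moves(deltas=[0,0,0,0,0,0,0,0,0,0,0,0,0,0,0,0,0,0,0,0,0,0,0,0,0,0,0,0,0,0,0,0,0,0,0,0,0,0,0,0,0,0])

```text
time_s: 12.35
ee_pos: [0.5609, 0.0951, 0.0568]
ee_rot: [-3.14, 0.071, 0.005]
contact_force: [-0.8, -0.4, -1.8]
opening: 0.0355
```

```bash
python3 st.py
```

```text
time_s 12.35
joint_positions [-0.3861  0.6535  0.1869  1.8698 -0.1937  0.6383 -0.1258]
ee_pos [0.5609 0.0951 0.0568]
contact_force [-0.7894 -0.4333 -1.7943]
wrist_torque [ 0.0028 -0.0428  0.0188]
opening 0.0355
jaw yaw -0.0453 z [-0.0029  0.0011 -1.    ]
```

Call:
apply_moves(deltas=[-3,6,2,0,0,-0.04,0,-9,18,4,0,0,-0.11,0,-16,32,5,0,0,-0.19,0,-23,46,5,0,0,-0.27,0,-30,60,5,0,0,-0.35,0,-37,74,5,0,0,-0.43,0,-44,88,5,0,0,-0.51,0,-51,102,5,0,0,-0.59,0], force=35)

```text
time_s: 13.35
ee_pos: [0.5097, 0.1977, 0.0618]
ee_rot: [-2.981, 0.984, 0.004]
contact_force: [-0.2, 0.8, -2.7]
opening: 0.0357
```

```bash
python3 st.py
```

```text
time_s 13.35
joint_positions [-0.7149  0.6366  0.3484  1.9359 -0.3574  0.6296 -0.7753]
ee_pos [0.5097 0.1977 0.0618]
contact_force [-0.1857  0.7718 -2.7378]
wrist_torque [-0.0152 -0.0065  0.0217]
opening 0.0357
jaw yaw -0.6377 z [-0.0017  0.0027 -1.    ]
```

Call:
apply_moves(deltas=[-8,16,0,0,0,-0.09,0,-16,32,-2,0,0,-0.18,0,-24,47,-5,0,0,-0.27,0,-32,62,-9,0,0,-0.36,0,-39,76,-13,0,0,-0.45,0,-46,89,-18,0,0,-0.52,0,-50,97,-22,0,0,-0.57,0,-52,101,-26,0,0,-0.593,0], force=35)

```text
time_s: 14.35
ee_pos: [0.4574, 0.2994, 0.0356]
ee_rot: [-2.563, 1.812, 0.003]
contact_force: [-0.1, 0.0, -1.3]
opening: 0.0358
```

Call:
apply_moves(deltas=[0,0,0,0,0,0,0])

```text
time_s: 14.48
ee_pos: [0.4572, 0.2994, 0.0354]
ee_rot: [-2.564, 1.811, 0.003]
contact_force: [0.4, 0.5, -1.1]
opening: 0.0355
```

```bash
python3 st.py
```

```text
time_s 14.475
joint_positions [-1.0197  0.7132  0.4781  1.9481 -0.557   0.6116 -1.4048]
ee_pos [0.4572 0.2994 0.0354]
contact_force [ 0.4256  0.4912 -1.0936]
wrist_torque [-0.0315  0.031   0.0613]
opening 0.0355
jaw yaw -1.2296 z [-4.e-04  3.e-03 -1.e+00]
```

Call:
apply_moves(deltas=[0,0,-5,-0.001,-0.002,0,0,0,0,-11,-0.001,-0.002,0,0,0,0,-17,-0.001,-0.002,0,0,0,0,-22,-0.001,-0.002,0,0,0,0,-25,-0.001,-0.002,0,0,0,0,-27,-0.001,-0.002,0,0,0,0,-28,-0.001,-0.002,0,0,0,0,-28,-0.001,-0.002,0,0], force=35)

```text
time_s: 15.48
ee_pos: [0.4572, 0.2995, 0.0074]
ee_rot: [-2.564, 1.81, -0.0]
contact_force: [-0.4, -0.2, -1.8]
opening: 0.0354
```

```bash
python3 st.py
```

```text
time_s 15.475
joint_positions [-0.9939  0.7591  0.4408  1.9485 -0.587   0.5601 -1.3814]
ee_pos [0.4572 0.2995 0.0074]
contact_force [-0.3671 -0.1886 -1.8471]
wrist_torque [-0.0545  0.0099  0.0142]
opening 0.0354
jaw yaw -1.2296 z [ 0.0017  0.0021 -1.    ]
```

Call:
apply_moves(deltas=[0,0,-0.5,0,0,0,0,0,0,-1,0,0,0,0,0,0,-1,0,0,0,0], force=20)

```text
time_s: 15.85
ee_pos: [0.4573, 0.2995, 0.0066]
ee_rot: [-2.564, 1.81, -0.0]
contact_force: [-0.4, -0.4, 1.8]
opening: 0.0355
```

```bash
python3 st.py
```

```text
time_s 15.85
joint_positions [-0.993   0.7604  0.4395  1.9484 -0.588   0.5586 -1.3805]
ee_pos [0.4573 0.2995 0.0066]
contact_force [-0.3959 -0.4476  1.7516]
wrist_torque [-0.0864  0.1997  0.0383]
opening 0.0355
jaw yaw -1.2296 z [ 0.0018  0.0023 -1.    ]
```

Touching the mat (load changed from −1.8 to +1.8 N). Releasing slowly.

Call:
apply_moves(deltas=[0,0,0,0,0,0,46,0,0,0,0,0,0,50,0,0,0,0,0,0,60,0,0,0,0,0,0,80,0,0,0,0,0,0,100,0,0,0,0,0,0,100,0,0,0,0,0,0,100,0,0,0,0,0,0,100], force=20)

```text
time_s: 16.85
ee_pos: [0.4573, 0.2996, 0.0066]
ee_rot: [-2.564, 1.81, -0.0]
contact_force: [0.2, 0.3, 0.1]
opening: 0.0852
```

Call:
apply_moves(deltas=[0,0,5,0,0,0,100,0,0,15,0,0,0,100,0,0,30,0,0,0,100,0,0,50,0,0,0,100,0,0,80,0,0,0,100,0,0,120,0,0,0,100,0,0,160,0,0,0,100,0,0,200,0,0,0,100])

```text
time_s: 17.85
ee_pos: [0.4572, 0.2994, 0.2092]
ee_rot: [-2.563, 1.81, -0.0]
contact_force: [-0.1, 0.7, 0.4]
opening: 0.0857
```

```bash
python3 st.py; python3 - <<'E'
from h import *
from workcell import ctrl
c=ctrl.capture("top");s=ctrl.capture("scene")
import pickle;pickle.dump((c,s),open("c3.pkl","wb"))
crop(s,310,145,75,50,10,"s6");crop(c,130,200,110,100,5,"t6")
E
```

```text
time_s 17.85
joint_positions [-1.1808  0.4529  0.681   1.8694 -0.3507  0.9372 -1.5689]
ee_pos [0.4572 0.2994 0.2092]
contact_force [-0.0906  0.7303  0.3565]
wrist_torque [ 0.001  -0.0142 -0.026 ]
opening 0.0857
jaw yaw -1.2301 z [ 0.0023  0.0031 -1.    ]
```

View pics/s6.png

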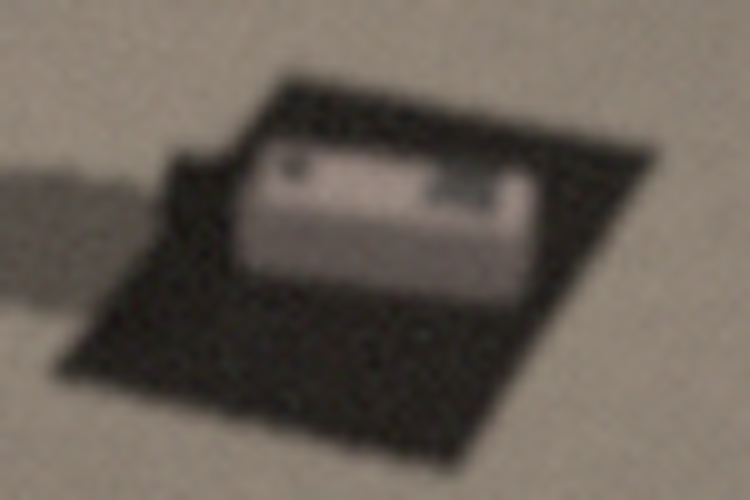

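View pics/t6.png

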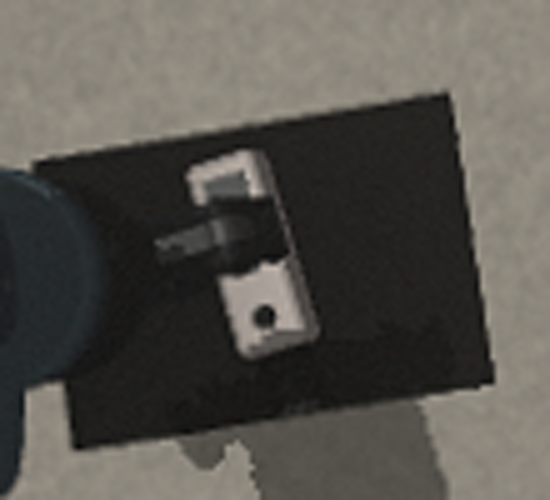

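Call:
apply_moves(deltas=[3,-15,8,0,0,-0.02,100,9,-45,18,0,0,-0.06,100,16,-80,28,0,0,-0.1,100,23,-120,35,0,0,-0.14,100,30,-160,40,0,0,-0.18,100,38,-200,40,0,0,-0.22,100,45,-240,40,0,0,-0.26,100,53,-280,40,0,0,-0.3,100])

```text
time_s: 18.95
ee_pos: [0.5121, 0.0165, 0.2521]
ee_rot: [-2.252, 2.175, -0.005]
contact_force: [0.1, 0.2, 0.1]
opening: 0.0854
```

```bash
python3 st.py; python3 - <<'E'
from fit2 import *
from workcell import ctrl
c=ctrl.capture("top");s=ctrl.capture("scene")
pickle.dump((c,s),open("c4.pkl","wb"))
tw=(160,224,40,46);T=(33,70,152)
print(fitth([c],[tw],[T],[.457,.299,3.482]))
crop(c,130,200,110,100,5,"t7")
E
```

```text
time_s 18.95
joint_positions [-0.8019  0.3577  0.8605  1.9204 -0.328   0.9977 -1.3301]
ee_pos [0.5121 0.0165 0.2521]
contact_force [0.1011 0.2491 0.1434]
wrist_torque [-0.0187 -0.0484 -0.0094]
opening 0.0854
jaw yaw -1.536 z [ 0.0094  0.0052 -0.9999]
(array([0.45762289, 0.29785795, 3.48806294]), np.float64(29.167578750036277))
```

View pics/t7.png

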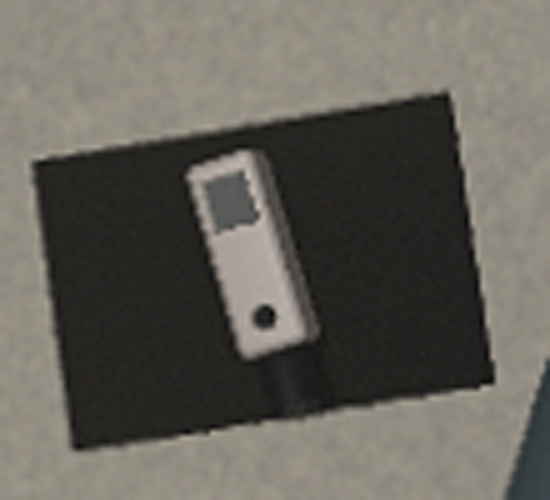

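Call:
apply_moves(deltas=[5,-30,0,-0.005,0.009,-0.02,100,10,-60,0,-0.005,0.009,-0.04,100,15,-88,0,-0.005,0.009,-0.06,100,20,-112,0,-0.005,0.009,-0.08,100,23,-130,0,-0.005,0.009,-0.081,100,25,-138,-1,-0.005,0.009,-0.081,100,25,-140,-2,-0.005,0.009,-0.081,100,25,-140,-2,-0.005,0.009,-0.081,100])

```text
time_s: 20.05
ee_pos: [0.537, -0.1269, 0.2503]
ee_rot: [2.162, -2.279, 0.003]
contact_force: [0.9, -0.0, 0.1]
opening: 0.0851
```

```bash
python3 st.py; python3 - <<'E'
from h import *
from workcell import ctrl
c=ctrl.capture("top");s=ctrl.capture("scene")
crop(s,225,110,120,130,5,"s8");crop(c,290,150,130,120,5,"t8")
E
```

```text
time_s 20.05
joint_positions [-0.4972  0.457   0.8656  1.8194 -0.3963  1.0476 -1.1033]
ee_pos [ 0.537  -0.1269  0.2503]
contact_force [ 0.8886 -0.0265  0.1039]
wrist_torque [ 0.0024  0.0159 -0.0206]
opening 0.0851
jaw yaw -1.6234 z [ 9.0e-04 -2.2e-03 -1.0e+00]
```

View pics/s8.png

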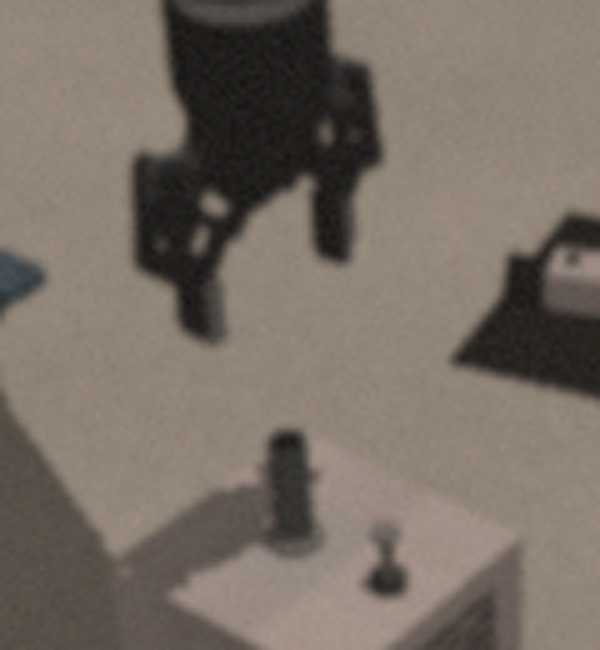

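View pics/t8.png

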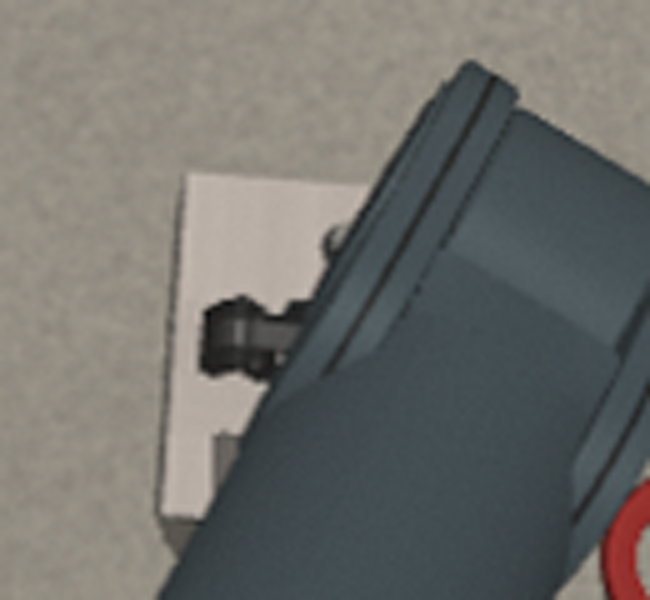

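```bash
python3 - <<'E'
from h import *;import pickle
c,s=pickle.load(open("c4.pkl","rb"))
u=lambda p:(np.array(p)+.5)/5-.5+[225,110]
tips=np.array([u((203,338)),u((334,260))])
print(tips, onz(s,tips,.263).round(4), onz(s,tips,.263).mean(0).round(4))
jaw=np.array([np.cos(-1.6234),np.sin(-1.6234),0])
for d in(.0425,.05): 
  print(proj(s,[[.537,-.1269,.263]+k*d*jaw for k in(1,-1)]).round(1))
print("handle top",onz(s,[u((287,437))],.175).round(4))
print("handle base?",proj(s,[[.5385,-.125,.175],[.5385,-.125,.115],[.536,-.1215,.175],[.536,-.1215,.115]]).round(1), u((287,437)),u((295,545)))
E
```

```text
[[265.2 177.2]
 [291.4 161.6]] [[ 0.5326 -0.1714  0.263 ]
 [ 0.5405 -0.0807  0.263 ]] [ 0.5365 -0.1261  0.263 ]
[[266.5 177.1]
 [290.1 162.1]]
[[264.2 178.5]
 [292.1 160.9]]
handle top [[ 0.5355 -0.1215  0.175 ]]
handle base? [[282.  198.1]
 [283.6 216.2]
 [282.2 197.1]
 [283.7 215.2]] [282. 197.] [283.6 218.6]
```

Call:
apply_moves(deltas=[0,2,-10,0.002,0.001,0.006,100,0,4,-25,0.002,0.001,0.006,100,0,4,-45,0.002,0.001,0.006,100,0,4,-65,0.002,0.001,0.006,100,0,4,-85,0.002,0.001,0.006,100,0,4,-100,0.002,0.001,0.006,100,0,4,-108,0.002,0.001,0.006,100,0,4,-110,0.002,0.001,0.006,100])

```text
time_s: 21.15
ee_pos: [0.5372, -0.1227, 0.14]
ee_rot: [2.169, -2.272, 0.0]
contact_force: [0.3, -1.2, -0.4]
opening: 0.0856
```

```bash
python3 st.py
```

```text
time_s 21.15
joint_positions [-0.406   0.6008  0.7452  1.9085 -0.5388  0.8428 -0.9937]
ee_pos [ 0.5372 -0.1227  0.14  ]
contact_force [ 0.3031 -1.1913 -0.3617]
wrist_torque [-0.0004  0.0176 -0.0003]
opening 0.0856
jaw yaw -1.6169 z [-1.e-04 -3.e-04 -1.e+00]
```

Call:
apply_moves(deltas=[0,0,-5,0,0,0,90,0,0,-10,0,0,0,80,0,0,-13,0,0,0,70,0,0,-13,0,0,0,60,0,0,-13,0,0,0,50,0,0,-13,0,0,0,45,0,0,-13,0,0,0,42], force=20)

```text
time_s: 22.02
ee_pos: [0.5373, -0.1227, 0.1271]
ee_rot: [2.17, -2.272, 0.0]
contact_force: [0.2, -0.5, -0.0]
opening: 0.0358
```

```bash
python3 st.py; python3 - <<'E'
from h import *
from workcell import ctrl
c=ctrl.capture("top");s=ctrl.capture("scene")
crop(s,245,160,70,75,8,"s9");crop(c,320,180,80,80,7,"t9")
E
```

```text
time_s 22.025
joint_positions [-0.3934  0.6191  0.7285  1.9152 -0.5568  0.8193 -0.9801]
ee_pos [ 0.5373 -0.1227  0.1271]
contact_force [ 0.1885 -0.4643 -0.0135]
wrist_torque [ 0.0418  0.0279 -0.0156]
opening 0.0358
jaw yaw -1.6168 z [ 2.e-04 -3.e-04 -1.e+00]
```

View pics/s9.png

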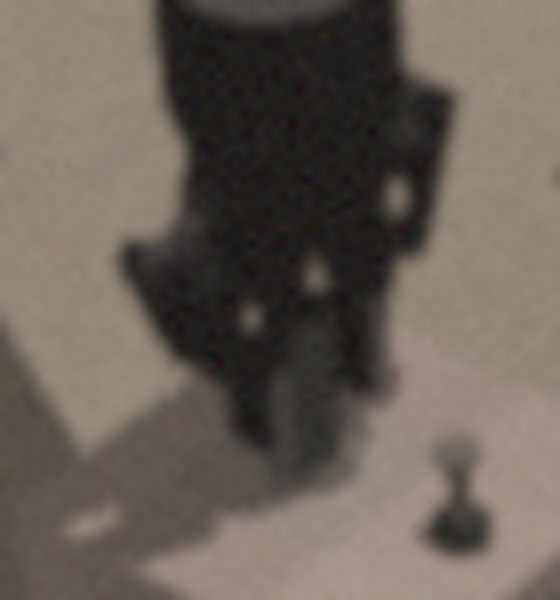

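View pics/t9.png

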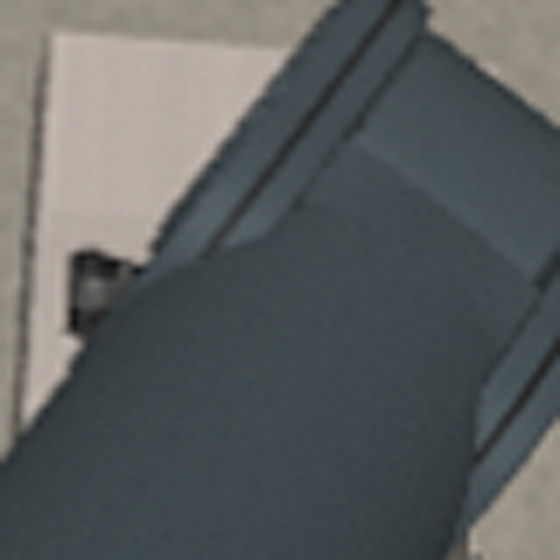

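Call:
apply_moves(deltas=[0,0,0,0,0,0,36,0,0,0,0,0,0,32,0,0,0,0,0,0,30,0,0,0,0,0,0,30], force=20)

```text
time_s: 22.62
ee_pos: [0.5373, -0.1228, 0.1271]
ee_rot: [2.169, -2.272, 0.001]
contact_force: [-0.2, -1.0, 0.1]
opening: 0.0259
```

Call:
apply_moves(deltas=[0,0,0,0,0,0,28.5,0,0,0,0,0,0,28.5])

```text
time_s: 22.88
ee_pos: [0.5373, -0.1231, 0.1272]
ee_rot: [2.169, -2.272, 0.001]
contact_force: [0.3, -0.5, 1.2]
opening: 0.0246
```

Call:
apply_moves(deltas=[0,0,0,0,0,0,27.5,0,0,0,0,0,0,27.5])

```text
time_s: 23.12
ee_pos: [0.5373, -0.1232, 0.1272]
ee_rot: [2.169, -2.272, 0.001]
contact_force: [0.8, -1.5, 0.9]
opening: 0.0232
```

Call:
apply_moves(deltas=[0,-0.7,0,0,0,0,27.5,0,-1,0,0,0,0,27.5,0,-1,0,0,0,0,27.5])

```text
time_s: 23.5
ee_pos: [0.5373, -0.124, 0.1271]
ee_rot: [2.169, -2.272, 0.001]
contact_force: [0.3, 0.7, -1.1]
opening: 0.0237
```

```bash
python3 st.py
```

```text
time_s 23.5
joint_positions [-0.3912  0.6195  0.7286  1.9146 -0.5566  0.8194 -0.9784]
ee_pos [ 0.5373 -0.124   0.1271]
contact_force [ 0.3155  0.6627 -1.0531]
wrist_torque [-0.0157  0.01   -0.0068]
opening 0.0237
jaw yaw -1.617 z [ 1.e-04 -6.e-04 -1.e+00]
```

Call:
apply_moves(deltas=[0,0,0,0,0,0,26,0,0,0,0,0,0,25,0,0,0,0,0,0,25])

```text
time_s: 23.88
ee_pos: [0.5373, -0.1241, 0.1272]
ee_rot: [2.169, -2.272, 0.001]
contact_force: [-0.9, -0.7, 1.1]
opening: 0.0216
```

Call:
apply_moves(deltas=[0,0,0,0,0,0,20,0,0,0,0,0,0,10,0,0,0,0,0,0,0])

```text
time_s: 24.25
ee_pos: [0.5373, -0.1241, 0.1272]
ee_rot: [2.169, -2.272, 0.001]
contact_force: [-0.0, -0.4, 0.9]
opening: 0.0215
```

```bash
python3 st.py
```

```text
time_s 24.25
joint_positions [-0.3912  0.6194  0.7287  1.9145 -0.5565  0.8194 -0.9784]
ee_pos [ 0.5373 -0.1241  0.1272]
contact_force [-0.0336 -0.3886  0.908 ]
wrist_torque [-0.0603  0.0543  0.0372]
opening 0.0215
jaw yaw -1.6171 z [ 3.e-04 -7.e-04 -1.e+00]
```

Call:
apply_moves(deltas=[0,0,0,0,0,0,0,0,0,0,0,0,0,0,0,0,1,0,0,0,0,0,0,2,0,0,0,0,0,0,4,0,0,0,0], force=45)

```text
time_s: 24.88
ee_pos: [0.5371, -0.124, 0.1311]
ee_rot: [2.169, -2.272, 0.0]
contact_force: [-0.0, 0.3, -2.4]
opening: 0.0209
```

```bash
python3 st.py
```

```text
time_s 24.875
joint_positions [-0.3952  0.6138  0.7338  1.9128 -0.5509  0.8268 -0.9827]
ee_pos [ 0.5371 -0.124   0.1311]
contact_force [-0.0045  0.2963 -2.379 ]
wrist_torque [-0.065  -0.0138 -0.0081]
opening 0.0209
jaw yaw -1.6171 z [-3.e-04 -6.e-04 -1.e+00]
```

Call:
apply_moves(deltas=[0,0,2,0,0,0,0,0,0,4,0,0,0,0,0,0,6,0,0,0,0,0,0,8,0,0,0,0,0,0,10,0,0,0,0,0,0,12,0,0,0,0,0,0,13,0,0,0,0,0,0,13,0,0,0,0], force=45)

```text
time_s: 25.88
ee_pos: [0.5372, -0.124, 0.1442]
ee_rot: [2.169, -2.272, 0.001]
contact_force: [0.5, -0.4, -0.9]
opening: 0.0209
```

```bash
python3 st.py
```

```text
time_s 25.875
joint_positions [-0.4079  0.5954  0.7506  1.9057 -0.5332  0.8504 -0.9962]
ee_pos [ 0.5372 -0.124   0.1442]
contact_force [ 0.4877 -0.3505 -0.944 ]
wrist_torque [-0.0864  0.0182 -0.0456]
opening 0.0209
jaw yaw -1.6171 z [-1.e-04 -6.e-04 -1.e+00]
```

Call:
apply_moves(deltas=[0,0,2,0,0,0,0,0,0,4,0,0,0,0,0,0,6,0,0,0,0,0,0,8,0,0,0,0,0,0,10,0,0,0,0,0,0,12,0,0,0,0,0,0,13,0,0,0,0,0,0,13,0,0,0,0], force=45)

```text
time_s: 26.88
ee_pos: [0.5372, -0.1239, 0.1572]
ee_rot: [2.169, -2.272, 0.001]
contact_force: [-0.3, 0.7, -2.5]
opening: 0.0206
```

```bash
python3 st.py; python3 - <<'E'
from h import *
from workcell import ctrl
import pickle
s=ctrl.capture("scene");g=np.mean([s["pixels"]]+[ctrl.capture("scene")["pixels"] for _ in range(9)],0)
np.save("s30.npy",g);s["pixels"]=g.astype(np.uint8)
pickle.dump(s,open("s30.pkl","wb"))
crop(s,255,180,60,60,12,"s10")
a=np.mean([pickle.load(open(f"c{i}.pkl","rb"))[1]["pixels"].astype(float) for i in(0,)],0)
s["pixels"]=a.astype(np.uint8);crop(s,255,180,60,60,12,"s10b")
E
```

```text
time_s 26.875
joint_positions [-0.4204  0.5772  0.7668  1.8979 -0.5155  0.8741 -1.0096]
ee_pos [ 0.5372 -0.1239  0.1572]
contact_force [-0.2523  0.7308 -2.4927]
wrist_torque [-0.047  -0.0339 -0.0111]
opening 0.0206
jaw yaw -1.617 z [ 0.e+00 -6.e-04 -1.e+00]
```

View pics/s10.png

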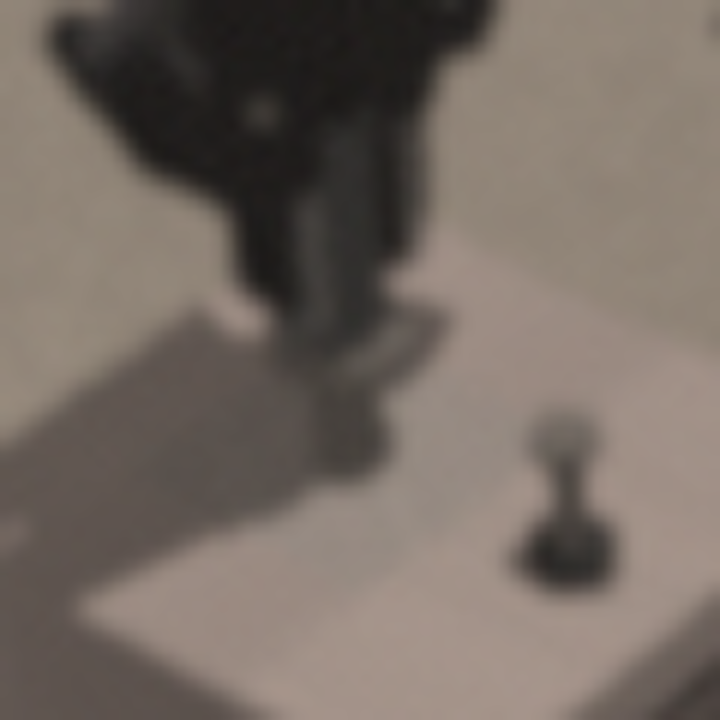

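View pics/s10b.png

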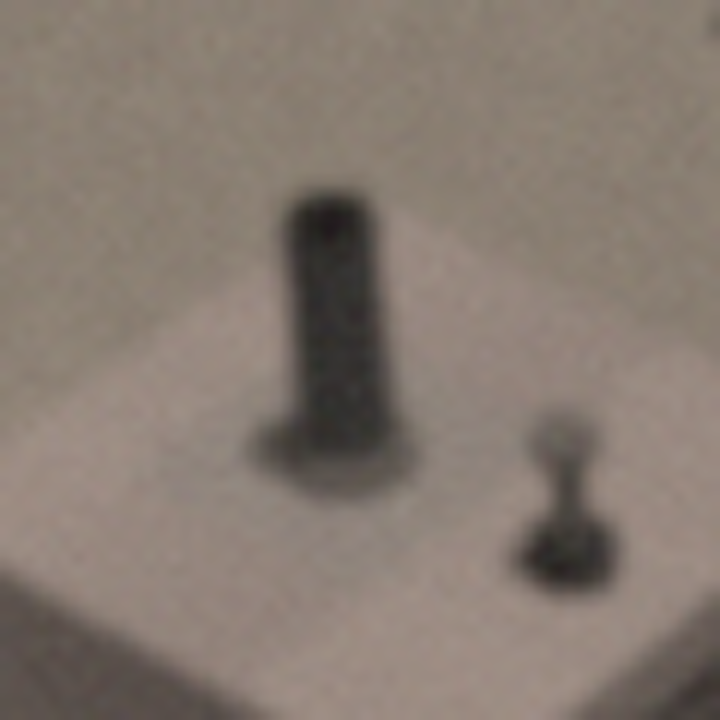

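```bash
python3 - <<'E'
from h import *;import pickle
s30=pickle.load(open("s30.pkl","rb"));g30=np.load("s30.npy").mean(2)
g0=np.mean([pickle.load(open(f"c{i}.pkl","rb"))[1]["pixels"].astype(float).mean(2) for i in(0,2,3)],0)
a=-.046;ex=np.array([np.cos(a),np.sin(a),0]);ey=np.array([-np.sin(a),np.cos(a),0])
bore=np.array([.5385,-.1251,0]);post=bore+.065*ex
th=np.linspace(0,2*np.pi,72)
circ=lambda ctr,r,z:ctr+r*np.c_[np.cos(th),np.sin(th),0*th]+[0,0,z]
def ext(ctr,r,z):
    p=proj(s30,circ(ctr,r,z));return p.min(0).round(2),p.max(0).round(2)
print("handle top",ext(bore,.011,.175));print("collar bot0",ext(bore,.016,.11));print("collar top0",ext(bore,.016,.115))
print("collar bot30",ext(bore,.016,.14),"rod at bore mouth",ext(bore,.008,.11))
for h in(.03,.038,.04,.042,.052):print("head",h,ext(post,.008,.11+h),ext(post,.008,.107+h))
np.set_printoptions(linewidth=200)
print("handle rows c280-285\n",np.c_[np.arange(192,224),g0[192:224,277:290].round().astype(int)])
print("post\n",np.c_[np.arange(210,232),g30[210:232,295:310].round().astype(int)])
E
```

```text
handle top (array([277.74, 195.57]), array([286.29, 200.64]))
collar bot0 (array([277.7 , 213.93]), array([289.71, 221.49]))
collar top0 (array([277.56, 212.48]), array([289.6 , 220.02]))
collar bot30 (array([276.84, 205.1 ]), array([289.04, 212.58])) rod at bore mouth (array([280.7 , 215.79]), array([286.71, 219.57]))
head 0.03 (array([298.76, 216.21]), array([305.02, 220.17])) (array([298.81, 217.12]), array([305.07, 221.08]))
head 0.038 (array([298.61, 213.77]), array([304.91, 217.72])) (array([298.67, 214.69]), array([304.95, 218.64]))
head 0.04 (array([298.57, 213.16]), array([304.88, 217.1 ])) (array([298.63, 214.08]), array([304.92, 218.02]))
head 0.042 (array([298.54, 212.54]), array([304.85, 216.48])) (array([298.59, 213.46]), array([304.89, 217.41]))
head 0.052 (array([298.35, 209.45]), array([304.7 , 213.38])) (array([298.41, 210.38]), array([304.74, 214.31]))
handle rows c280-285
 [[192 112 110 110 110 111 111 113 116 116 115 117 122 122]
 [193 110 111 111 111 112 111 111 112 112 112 114 114 115]
 [194 111 112 111 108 108 108 107 107 108 113 111 111 111]
 [195 111 110 105
[... 2475 characters left out ...]
  98 132 145 148 147 147 147]
 [222 146 146 147 144 135 117  86  72  88 116 134 143 147 149 148]
 [223 148 147 146 136 114  90  73  67  72  88 109 131 145 149 149]
 [224 148 146 140 122  87  64  61  63  63  64  85 117 142 150 150]
 [225 148 142 127 103  67  48  52  60  58  58  73 110 140 150 149]
 [226 146 139 115  86  58  42  46  50  51  53  71 110 139 149 149]
 [227 148 140 121  94  69  50  45  46  49  54  76 112 139 148 148]
 [228 148 146 136 120  98  76  64  63  67  75  96 125 142 147 147]
 [229 149 149 147 141 130 114 105 103 107 112 123 137 146 149 148]
 [230 148 148 149 149 145 140 138 137 138 140 142 146 147 148 148]
 [231 148 149 148 148 149 149 148 149 149 148 149 149 149 149 146]]
```

```bash
cat > post.py <<'E'
from h import *;import pickle
from scipy.ndimage import gaussian_filter
from scipy.optimize import least_squares
s30=pickle.load(open("s30.pkl","rb"));g30=np.load("s30.npy").mean(2)
a=-.046;ex=np.array([np.cos(a),np.sin(a),0])
bore=np.array([.5385,-.1251,0]);post=bore+.065*ex
th=np.linspace(0,2*np.pi,72)
circ=lambda ctr,r,z:ctr+r*np.c_[np.cos(th),np.sin(th),0*th]+[0,0,z]
x0,y0,w,h_=292,206,20,16;S=16
def cov(P):
    uv=(proj(s30,P)-[x0,y0]+.5)*S-.5;im=np.zeros((h_*S,w*S),np.float32)
    cv2.fillConvexPoly(im,cv2.convexHull(np.round(uv*16).astype(np.int32).reshape(-1,1,2)),1.,cv2.LINE_8,4)
    return im
def model(p):
    h,dx,dy,bg,bx,by,top,side,pin,sg=p
    c=post+[dx,dy,0]
    T=cov(circ(c,.008,.11+h));H=cov(np.r_[circ(c,.008,.11+h),circ(c,.008,.107+h)]);P=cov(np.r_[circ(c,.004,.107+h),circ(c,.004,.11)])
    X,Y=np.meshgrid(np.arange(w*S)/S-w/2,np.arange(h_*S)/S-h_/2)
    im=bg+bx*X+by*Y
    im=im*(1-P)+pin*P;im=im*(1-H)+side*H;im=im*(1-T)+top*T
    im=gaussian_filter(im,abs(sg)*S);return im.reshape(h_,S,w,S).mean((1,3))
img=g30[y0:y0+h_,x0:x0+w]
def run(fixxy):
    def f(q):
        p=np.r_[q[0],(0,0) if fixxy else q[1:3],q[3:]]
        r=(model(p)-img)[:15]; return np.r_[r.ravel(),(q[1:3]*1000)]
    best=None
    for h in(.034,.037,.040,.043):
        o=least_squares(f,[h,0,0,143,0,0,106,95,70,.9],x_scale=[1e-3,1e-3,1e-3,5,1,1,5,5,5,.2],diff_step=[2e-2,.5,.5]+[1e-2]*7)
        if best is None or o.cost<best.cost:best=o
    return best.x.round(4),best.cost
if __name__=="__main__":
    for fx in(True,False):print(run(fx))
    from scipy.optimize import minimize
    for h in np.arange(.034,.0445,.001):
        q=run(True)[0] if h<.0345 else q
        f=lambda z:(((model(np.r_[h,0,0,z])-img)[:15])**2).sum()
        o=minimize(f,q[3:],method="Powell",options=dict(maxiter=3));print(round(h,4),round(o.fun),o.x.round(2))
E
python3 post.py
```

```text
(array([ 3.900000e-02, -0.000000e+00,  0.000000e+00,  1.426763e+02,
        3.192000e-01,  4.157000e-01,  1.088926e+02,  7.122550e+01,
        7.627720e+01,  7.652000e-01]), np.float64(1810.6037173127747))
(array([ 3.900000e-02, -0.000000e+00,  0.000000e+00,  1.426763e+02,
        3.192000e-01,  4.157000e-01,  1.088926e+02,  7.122550e+01,
        7.627720e+01,  7.652000e-01]), np.float64(1810.6037173127747))
0.034 6615 [142.35   0.33   0.49  78.92 147.47  31.58   1.17]
0.035 5996 [142.44   0.32   0.47  89.21 111.06  59.03   0.97]
0.036 5129 [142.52   0.32   0.45  95.85  93.93  70.22   0.84]
0.037 4324 [142.58   0.32   0.44 100.8   83.12  74.88   0.77]
0.038 3799 [142.64   0.32   0.43 104.92  76.57  76.15   0.75]
0.039 3629 [142.68   0.32   0.42 108.83  71.15  76.33   0.77]
0.04 3781 [142.72   0.32   0.41 112.75  67.74  75.63   0.81]
0.041 4070 [142.75   0.32   0.4  116.76  64.22  74.69   0.87]
0.042 4406 [142.76   0.32   0.39 120.92  61.52  73.52   0.95]
0.043 4688 [142.75   0.32   0.39 125.06  59.29  72.55   1.02]
0.044 4956 [142.71   0.32   0.38 129.03  60.59  71.57   1.07]
```

```bash
python3 - <<'E'
from post import *
from scipy.optimize import minimize
e=np.array([.77,.63])
q=np.array([142.7,.32,.42,108.8,71,76,.77,0])
for h in np.arange(.036,.0425,.001):
    f=lambda z:(((model(np.r_[h,e*z[7]*1e-3,z[:7]])-img)[:15])**2).sum()
    o=minimize(f,q,method="Powell",options=dict(maxiter=6));print(round(h,4),round(o.fun),o.x.round(2))
z=o.x
E
python3 - <<'E'
import numpy as np
g=np.load("s30.npy").mean(2);np.set_printoptions(linewidth=200)
print(np.c_[np.arange(198,224),g[198:224,274:296].round().astype(int)])
E
```

```text
0.036 4476 [142.62   0.29   0.47  95.28  94.23  68.54   0.85  -0.6 ]
0.037 3656 [142.61   0.29   0.45 100.51  82.92  74.22   0.76  -0.57]
0.038 3135 [142.65   0.29   0.43 104.68  76.5   75.76   0.74  -0.65]
0.039 2961 [142.7    0.29   0.42 108.56  71.37  75.79   0.75  -0.64]
0.04 3080 [142.75   0.29   0.41 112.56  66.9   75.18   0.8   -0.6 ]
0.041 3381 [142.79   0.29   0.41 116.69  63.66  74.09   0.87  -0.58]
0.042 3737 [142.85   0.29   0.41 121.09  60.05  72.8    0.95  -0.55]
[[198  63  34  29  30  33  48  62  62  53  48  47  46  41  36  50  76 104 128 136 135 133 133]
 [199  71  38  28  30  33  46  60  62  54  50  47  46  40  35  51  82 114 136 141 138 135 133]
 [200  76  39  27  28  34  45  61  62  52  49  48  47  43  40  56  90 121 140 145 142 139 136]
 [201  81  43  29  28  32  45  59  62  54  49  47  48  48  57  77 106 131 143 146 146 143 141]
 [202  86  50  30  28  32  41  58  62  57  49  48  50  63  85 108 127 140 145 147 145 144 144]
 [203 100  64  38  30  31  40  54  63  56  51  48  51  70 101 126 138 143 145 145 145 145 144]
 [204 120  92  64  44  33  39  53  62  58  51  4
[... 1152 characters left out ...]
1 127 139 140 140 140 140 141 140]
 [217  84  84  83  83  83  82  78  72  66  66  67  67  77 101 127 139 139 140 140 140 139 140]
 [218  84  84  83  83  82  82  78  74  69  67  69  74  89 112 132 139 140 140 140 139 140 140]
 [219  84  84  83  83  83  82  82  82  80  79  82  93 111 129 137 138 139 140 139 140 140 141]
 [220  83  84  84  82  83  85  95 103 107 107 111 118 130 138 140 139 139 140 140 141 141 141]
 [221  85  84  84  85  89  98 114 126 132 132 132 135 139 142 142 141 139 139 140 141 143 143]
 [222  87  89  92  97 107 118 130 137 140 141 141 139 140 142 142 141 139 139 140 142 144 146]
 [223  98 108 113 118 128 134 138 141 140 141 141 141 139 141 142 142 140 141 142 145 147 148]]
```

```bash
python3 - <<'E'
from post import *
def arcfit(g,cols,lo,hi,bgoff,label):
    # vertical profile: find row where crosses from collar to bg
    pts=[]
    for c in cols:
        col=g[lo:hi,c];bg=np.median(col[-2:]);mn=col[:4].mean();t=(bg+mn)/2
        i=np.where((col[:-1]<t)&(col[1:]>=t))[0][-1]
        pts.append((c,lo+i+(t-col[i])/(col[i+1]-col[i])))
    pts=np.array(pts)
    for z in np.arange(bgoff-.004,bgoff+.0041,.001):
        p=proj(s30,circ(bore,.016,z));
        k=p[:,1]>p[:,1].mean();q=p[k];q=q[np.argsort(q[:,0])]
        r=pts[:,1]-np.interp(pts[:,0],q[:,0],q[:,1]);print(label,round(z,4),r.round(2),r.mean().round(3))
g0=np.mean([pickle.load(open(f"c{i}.pkl","rb"))[1]["pixels"].astype(float).mean(2) for i in(0,2,3)],0)
arcfit(g0,range(280,288),218,225,.110,"c0")
arcfit(g30,range(287,290),208,215,.140,"s30")
E
```

```text
c0 0.106 [-1.17 -1.09 -1.29 -1.32 -1.24 -1.22 -1.3  -1.17] -1.224
c0 0.107 [-0.89 -0.8  -1.   -1.03 -0.94 -0.93 -1.   -0.86] -0.932
c0 0.108 [-0.61 -0.52 -0.71 -0.74 -0.65 -0.63 -0.7  -0.56] -0.641
c0 0.109 [-0.33 -0.23 -0.43 -0.45 -0.36 -0.33 -0.4  -0.26] -0.348
c0 0.11 [-0.05  0.05 -0.14 -0.16 -0.06 -0.04 -0.1   0.04] -0.056
c0 0.111 [0.23 0.34 0.15 0.14 0.23 0.26 0.2  0.35] 0.237
c0 0.112 [0.51 0.62 0.44 0.43 0.53 0.56 0.5  0.65] 0.53
c0 0.113 [0.79 0.91 0.73 0.72 0.82 0.86 0.8  0.95] 0.823
c0 0.114 [1.07 1.19 1.02 1.01 1.12 1.16 1.1  1.26] 1.117
s30 0.136 [-0.6  -0.14  0.83] 0.029
s30 0.137 [-0.29  0.18  1.2 ] 0.364
s30 0.138 [0.03 0.5  1.57] 0.701
s30 0.139 [0.34 0.82 1.94] 1.038
s30 0.14 [0.66 1.15 2.24] 1.351
s30 0.141 [0.98 1.47 2.55] 1.664
s30 0.142 [1.29 1.8  2.85] 1.979
s30 0.143 [1.61 2.12 3.15] 2.295
s30 0.144 [1.93 2.45 3.45] 2.61
```

```bash
python3 - <<'E'
from post import *
S=20;x,y,w,h=265,190,38,30
im=cv2.resize(np.clip(np.load("s30.npy")[y:y+h,x:x+w]*1.4,0,255).astype(np.uint8),None,fx=S,fy=S,interpolation=cv2.INTER_CUBIC)
def dr(P,c):
    uv=(proj(s30,P)-[x,y]+.5)*S-.5
    cv2.polylines(im,[np.round(uv).astype(np.int32).reshape(-1,1,2)],False,c,1)
for z,c in((.139,(0,0,255)),(.144,(0,200,255))):dr(circ(bore,.016,z),c)
dr(circ(bore,.008,.11),(0,255,0))
for r in(.011,):dr(circ(bore,r,.144),(255,0,0))
cv2.imwrite("pics/ov.png",im)
E
```

```text
(no output)
```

View pics/ov.png

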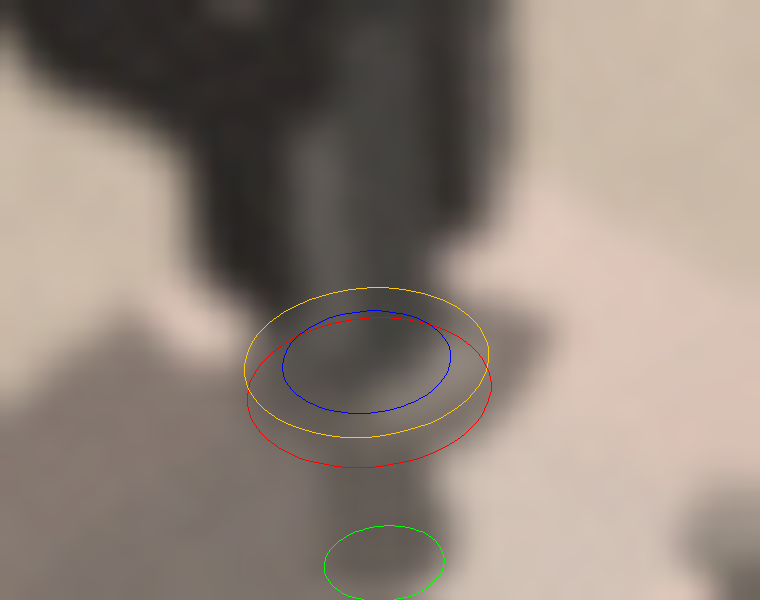

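Call:
apply_moves(deltas=[0,0,2,0,0,0,0,0,0,4,0,0,0,0,0,0,6,0,0,0,0,0,0,7.5,0,0,0,0,0,0,8.5,0,0,0,0,0,0,9,0,0,0,0,0,0,9,0,0,0,0,0,0,9,0,0,0,0], force=45)

```text
time_s: 28.38
ee_pos: [0.5371, -0.1239, 0.1661]
ee_rot: [2.169, -2.272, 0.0]
contact_force: [0.2, -0.0, -2.4]
opening: 0.0209
```

```bash
python3 st.py; python3 - <<'E'
from post import *
from workcell import ctrl
g=np.mean([ctrl.capture("scene")["pixels"] for _ in range(10)],0);np.save("s39.npy",g)
S=20;x,y,w,h=265,190,38,30
base=cv2.resize(np.clip(g[y:y+h,x:x+w]*1.6,0,255).astype(np.uint8),None,fx=S,fy=S,interpolation=cv2.INTER_CUBIC)
cv2.imwrite("pics/ov2a.png",base);im=base.copy()
def dr(P,c):
    uv=(proj(s30,P)-[x,y]+.5)*S-.5
    cv2.polylines(im,[np.round(uv).astype(np.int32).reshape(-1,1,2)],False,c,1)
for z,c in((.149,(0,0,255)),(.154,(0,200,255))):dr(circ(bore,.016,z),c)
dr(circ(bore,.008,.11),(0,255,0)); dr(circ(bore,.011,.154),(255,0,0))
dr(circ(post,.008,.149),(0,0,255));dr(circ(post,.008,.146),(0,200,255))
cv2.imwrite("pics/ov2.png",im)
c=ctrl.capture("top");cv2.imwrite("pics/t10.png",c["pixels"])
E
```

```text
time_s 28.375
joint_positions [-0.4288  0.565   0.7775  1.8922 -0.5034  0.8906 -1.0188]
ee_pos [ 0.5371 -0.1239  0.1661]
contact_force [ 0.2445 -0.0417 -2.3596]
wrist_torque [-0.0458  0.0285  0.0124]
opening 0.0209
jaw yaw -1.617 z [-3.e-04 -6.e-04 -1.e+00]
```

View pics/ov2a.png

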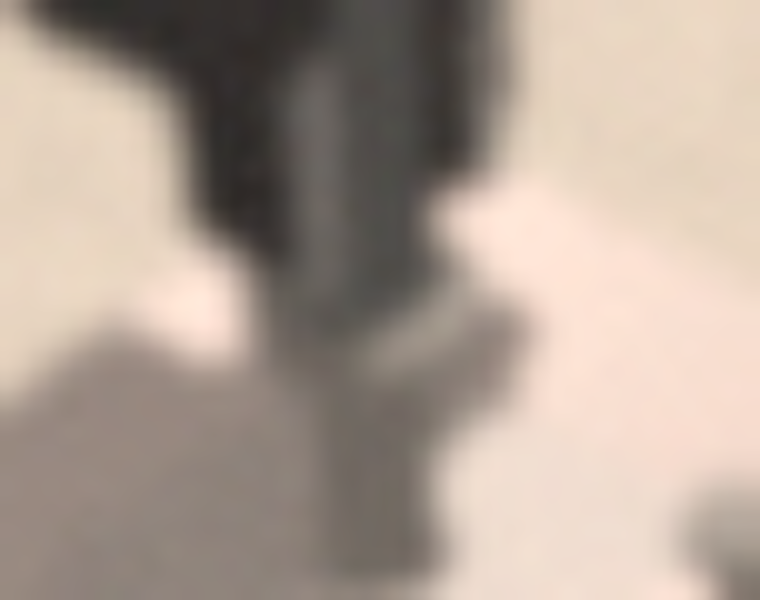

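View pics/ov2.png

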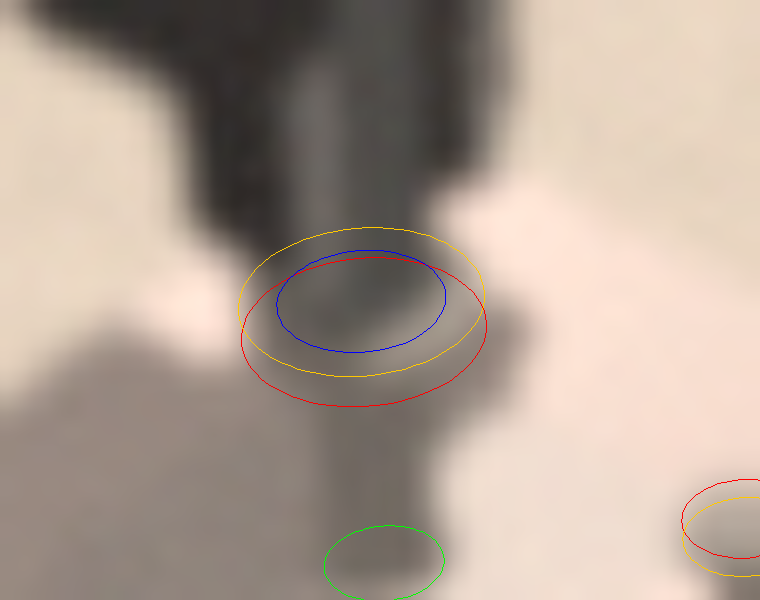

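View pics/t10.png

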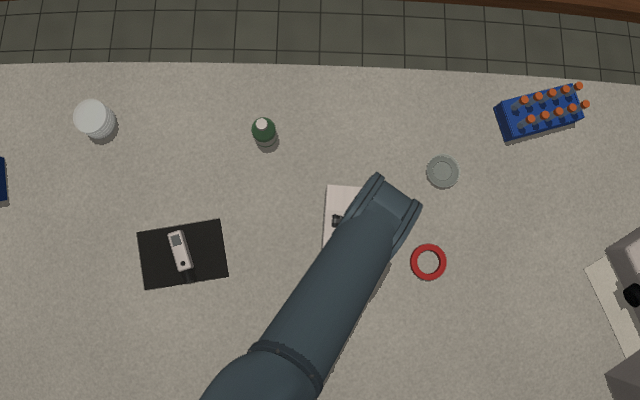

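```bash
python3 - <<'E'
from post import *
g0=np.mean([pickle.load(open(f"c{i}.pkl","rb"))[1]["pixels"].astype(float).mean(2) for i in(0,2,3)],0)
g39=np.load("s39.npy").mean(2);np.set_printoptions(linewidth=200)
def pred(z,cols):
    p=proj(s30,circ(bore,.011,z));q=p[p[:,1]>p[:,1].mean()];q=q[np.argsort(q[:,0])];return np.interp(cols,q[:,0],q[:,1]).round(2)
cols=np.arange(281,288)
print("cols",cols)
for n,g,z,r0,r1 in(("c0",g0,.115,212,222),("s30",g30,.145,203,213),("s39",g39,.154,201,211)):
    print(n,pred(z,cols));print(np.c_[np.arange(r0,r1),g[r0:r1,281:288].round().astype(int)])
E
```

```text
cols [281 282 283 284 285 286 287]
c0 [218.39 218.7  218.82 218.77 218.57 218.19 217.49]
[[212  50  49  49  53  51  62  91]
 [213  50  50  51  52  52  61  86]
 [214  49  49  51  50  52  57  78]
 [215  49  50  51  50  50  56  74]
 [216  50  49  51  53  54  61  78]
 [217  58  59  58  61  65  73  83]
 [218  75  75  75  78  79  85  87]
 [219  84  86  87  88  87  89  92]
 [220  89  88  88  89  90  95 107]
 [221 106 106 103 104 109 116 123]]
s30 [209.71 209.86 209.85 209.69 209.37 208.79 207.46]
[[203  63  56  51  48  51  70 101]
 [204  62  58  51  47  51  65  92]
 [205  62  61  50  48  49  57  75]
 [206  63  60  51  47  51  61  76]
 [207  60  56  51  50  58  72  89]
 [208  55  53  55  60  69  84  95]
 [209  59  58  66  76  84  90  91]
 [210  64  67  74  84  86  86  83]
 [211  67  70  73  77  78  80  85]
 [212  69  67  70  69  72  83 102]]
s39 [207.02 207.13 207.08 206.89 206.53 205.87 204.72]
[[201  62  55  49  49  53  81 115]
 [202  61  55  50  49  52  71  99]
 [203  62  55  49  47  51  64  86]
 [204  59  53  50  51  57  72  91]
 [205  54  54  54  60  71  85  96]
 [206  55  57  65  76  86  92  95]
 [207  62  66  75  86  90  90  85]
 [208  64  68  76  81  80  79  79]
 [209  67  67  70  71  70  74  79]
 [210  68  66  68  66  67  73  83]]
```

Call:
apply_moves(deltas=[0,0,0,0,0,0,0,0,0,0,0,0,0,0,0,0,0,0,0,0,0,0,0,0,0,0,0,0,0,0,0,0,0,0,0,0,0,0,0,0,0,0,0,0,0,0,0,0,0,0,0,0,0,0,0,0], force=45)

```text
time_s: 29.92
ee_pos: [0.5371, -0.1239, 0.1661]
ee_rot: [2.169, -2.272, 0.0]
contact_force: [0.5, -0.8, -2.3]
opening: 0.0209
```

```bash
python3 st.py; python3 -c "
from workcell import ctrl
print(ctrl.close_job())"
```

```text
time_s 29.925
joint_positions [-0.4288  0.565   0.7775  1.8922 -0.5034  0.8906 -1.0188]
ee_pos [ 0.5371 -0.1239  0.1661]
contact_force [ 0.524  -0.806  -2.2773]
wrist_torque [-0.0224 -0.0264 -0.013 ]
opening 0.0209
jaw yaw -1.617 z [-2.e-04 -5.e-04 -1.e+00]
the job is handed in; nothing more can be done
None
```

The whole job was carried out in the order asked and handed in at about 30 s, with the probe still held steady.

**Thermometer:**
- I held it still for about 2.8 s, aimed at the disc from about 80 mm at 70 mm height.
- I then laid it back flat on the mat and let go. It lies about 10 mm further onto the mat than at the start, so the nose no longer overhangs; the pictures show it flat.
- The disc is seen almost edge-on, so its sideways place is good only to about 3 mm. I read it as the middle of the heater's side.
- The top camera read the lens about 2.6 mm off the robot's own figure. I corrected the aim by the camera.
- Triangulating the lens from both cameras put it at 74 mm rather than 70 mm. The same method read the probe handle about 3 mm too high, so I set that difference aside.

**Probe:**
- I centred the grip on the handle using the contact force, with side forces of no more than about 1.5 N. I then drew the probe straight up 38.9 mm.
- The post top came out at 39 mm above the heater from the image fit, good to about 1 mm. A first rough triangulation had given 39.9 mm.
- The handle-to-collar edge in the last pictures agrees with the lift to about 0.7 mm.
- The final pose was steady, with a load of about 2.3 N, which fits the probe's weight.

In the last top view the bottle, ring weight and dish look unmoved. The post was hidden by the arm there, but stood where expected in the last scene view.

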